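Line up the cuvette racks on the analyser's loading deck

TASK

Three small black cuvette racks stand askew on the loading deck of the white analyser. Slide each one back along its grey lane, without lifting it off the deck, until all three stand in an even row: one in the middle of each lane, square, with the short end flush against the metal rail at the back.

Things in the scene. Friction and masses are not known exactly. Their poses are not given: they have to be found in the camera images.
- rail_foot (a point): sizes in mm; point on the white deck (30 above bench) at the foot of its metal back rail's front, mid-length. x towards the rail, y left along it, z up. Rail 20 high. Deck flat, from x=-210 to 0, y=-200 to 200; grey lanes 44 wide at y=-115, 0, 115; a rack fully home is at x=-30. Fixed; place and yaw vary. Not part of it: console y=200 to 340, 35 above deck; bottle, tip box, pipette beyond y=-230, under 50 above deck
- rack_a: one of 3 alike cuvette racks, loose on the deck: black block 60 mm long (x), 36 wide (y), 36 high, six clear cuvettes standing 8 out of its top; 0.16 kg. Origin: centre of underside, z up; same after a half turn. Starts roughly in a lane, well short of the rail, up to 16 off the lane's middle and 17 degrees askew; which rack is in which lane varies
- rack_b: one of 3 alike cuvette racks, loose on the deck: black block 60 mm long (x), 36 wide (y), 36 high, six clear cuvettes standing 8 out of its top; 0.16 kg. Origin: centre of underside, z up; same after a half turn. Starts roughly in a lane, well short of the rail, up to 16 off the lane's middle and 17 degrees askew; which rack is in which lane varies
- rack_c: one of 3 alike cuvette racks, loose on the deck: black block 60 mm long (x), 36 wide (y), 36 high, six clear cuvettes standing 8 out of its top; 0.16 kg. Origin: centre of underside, z up; same after a half turn. Starts roughly in a lane, well short of the rail, up to 16 off the lane's middle and 17 degrees askew; which rack is in which lane varies
Things that resemble listed ones, but are neither listed nor needed, are in the scene too. Leave any blue, green or purple look-alike of the rack_b alone.

How it is judged:
At the end, for the whole second after the job is handed in: Each rack stands upright and still on the deck, one per lane: its centre within 12 mm of a lane's middle, its long axis within 10 degrees of the lane, and its end within 12 mm of the rail ((y of rack_a in the frame of rail_foot between -0.127 and -0.103 m or y of rack_a in the frame of rail_foot between -0.012 and 0.012 m or y of rack_a in the frame of rail_foot between 0.103 and 0.127 m) and x of rack_a in the frame of rail_foot between -0.042 and -0.02 m and z of rack_a in the frame of rail_foot between -0.006 and 0.006 m and angle between the x axis of each of rack_a, rack_b, rack_c and the x axis of rail_foot, either way round below 0.175 rad and angle between each of rack_a, rack_b, rack_c's own z axis and vertical below 0.1 rad and linear speed of each of rack_a, rack_b, rack_c below 0.02 m/s and (y of rack_b in the frame of rail_foot between -0.127 and -0.103 m or y of rack_b in the frame of rail_foot between -0.012 and 0.012 m or y of rack_b in the frame of rail_foot between 0.103 and 0.127 m) and x of rack_b in the frame of rail_foot between -0.042 and -0.02 m and z of rack_b in the frame of rail_foot between -0.006 and 0.006 m and (y of rack_c in the frame of rail_foot between -0.127 and -0.103 m or y of rack_c in the frame of rail_foot between -0.012 and 0.012 m or y of rack_c in the frame of rail_foot between 0.103 and 0.127 m) and x of rack_c in the frame of rail_foot between -0.042 and -0.02 m and z of rack_c in the frame of rail_foot between -0.006 and 0.006 m); the robot touches nothing.
It fails at once if a cuvette rack is lifted clear of the deck (more than 15 mm) (z of rack_a in the frame of rail_foot above 0.015 m).
It fails at once if a cuvette rack is lifted clear of the deck (more than 15 mm) (z of rack_b in the frame of rail_foot above 0.015 m).
It fails at once if a cuvette rack is lifted clear of the deck (more than 15 mm) (z of rack_c in the frame of rail_foot above 0.015 m).
It also fails if it takes over 61 s, if anything falls off the work surface, if the arm or the gripper's body presses on something with over 40 N, if the wrist force passes 120 N, or if a joint passes its speed limit or range.

ROBOT

A 6-joint arm with a two-finger parallel gripper is mounted at the origin on the work surface. World frame = base frame: x ahead of the robot, y to its left, z up, the work surface at z = 0. Lengths are in m, angles in rad, forces in N, time in s.
With the tool pointing down it reaches from about 0.325 to 0.775 m from the base axis. Payload 9.3 kg.
Tool frame: the origin (TCP) lies at the very end of the fingers, on their centre line; the grasp point (between the pads) lies bot.hold_point_z behind it (bot.hold_point_z is the distance from the TCP to the grasp point, in m); y points along the fingers, z is the direction in which the jaws open and shut, and the axes are right-handed (so a half turn about y gives the same grasp; the last joint's range is limited). The gripper opens to 85 mm and grips with 20 to 120 N. Pads are 22 mm wide; open, the fingers measure 114 mm over their backs; the gripper's body (76 mm by 85 mm) begins 54 mm behind the grasp point. The pads swing forward as they close: fully open they stand 13 mm farther back than shut.
Start: joints at [-1.367, 0.259, 0.021, 1.334, 0, 1.418], TCP at [0.192, -0.515, 0.202] pointing down, gripper open.
Joint ranges: [-3.04, 3.04], [-0.91, 1.82], [-1.04, 1.36], [-1.92, 1.95], [-1.52, 1.45], [-3.14, 3.14]. Speed limits (rad/s): [2.22, 2.22, 2.79, 3.14, 3.14, 3.14].

INTERFACE

Orientations are given as [roll, pitch, yaw] about the fixed x, y, z axes, in that order (R = Rz(yaw) Ry(pitch) Rx(roll)).
In Python, from plant import bot gives the robot as it stands.
- The arm moves only by the shell command python3 -m jog 'ROWS' [OPENING]. ROWS is JSON, a list of rows, each a list of 6 numbers: the shift along the tool's x, y, z in cm, then the turn, a rotation vector about the tool's x, y, z in rad. A call has 1 to 12 rows; each row shifts and turns the pose as measured when the row begins, along the tool's axes as they then stand; what a row does not reach is not made up. A row lasts 1/12 s, in which the tool goes at most 41.7 mm and 7.16 degrees, less where a joint would pass 70% of its speed; a pose out of reach is approached as far as the arm can. A call with a gripper value outside its range is refused whole. OPENING is the finger opening in cm, from 0 to 8.54, set as the call begins (- or left out, the last holds). The fingers move at their own pace and stop on an object; the grip force is fixed at half the most. Time passes only in rows, so rows that do not move let the fingers close. It gives the time, the measured TCP pose, the force and the opening at its end, in the units of the state.
- bot.sense(): the state, without advancing time (a new reading comes with each control period).
- bot.read_camera(name): name is "side" or "top"; returns the picture (400x640x3 uint8, red, green, blue); there is no depth.
- bot.get_calibration(name): a dict with "fovy" (degrees; the focal length in pixels is half the picture's height over the tangent of half this angle, whatever the lens; pixels are square), "cx", "cy" (the principal point, pixels), "D" ([k1, k2, p1, p2, k3] as OpenCV has them; the pictures are not rectified), "rvec" (rotation vector, rad) and "tvec" (3), from world to camera coordinates, as OpenCV has them. Camera axes: x right, y down, z forward; pixel columns grow to the right and rows downward; lengths in m; the calibration is good to about 2 mm. A picture is of the moment at which its call begins. get_calibration takes no time and is no camera call.
- bot.finish_job(): hands the job in, once; it reports no verdict.
The state is a dict: "t": time; "joint_pos": joint angles; "joint_velocities": joint speeds; "effort": joint torques, N m; "tcp_pos": TCP position; "tcp_rot": TCP orientation; "contact_force": force on the tool from outside, world axes, zero at the start; "ft_torque": the same for the moment, N m; "finger_gap": finger opening in m.
Only numpy, scipy, OpenCV 4.12 (cv2) and the standard library are available. Lean on these libraries where they do the work, as an engineer would, in place of code of your own. Each camera call takes 0.05 s, during which the arm holds its last target.

## Working session

There is one attempt and no reset: what is moved stays moved. The work goes in short steps, Python scripts to look and compute and a shell command to move; the robot and the scene stay as the last step left them, time stands still between calls to the robot, and variables do not carry over. Pictures are saved under pics/ and viewed, and the job is handed in when it is done.

```bash
ls; mkdir -p pics; python3 - <<'E'
from plant import bot
import cv2
s=bot.sense();print(s['t'],s['tcp_pos'],s['tcp_rot'],s['finger_gap'],bot.hold_point_z)
for n in('top','side'):
    print(n,bot.get_calibration(n)); cv2.imwrite(f'pics/{n}0.png',bot.read_camera(n)[...,::-1])
E
```

```text
pics
0.0 [ 0.19201283 -0.51505118  0.20147146] [-1.57211429e+00  1.80463081e-04 -2.78479812e+00] 0.08555325443370332 0.0187
top {'fovy': 50.83713413206518, 'cx': 321.5534601589722, 'cy': 199.98865019913615, 'D': array([-0.02260618,  0.        ,  0.        ,  0.        ,  0.        ]), 'rvec': array([ 2.09509815, -2.12260697,  0.16503765]), 'tvec': array([0.02157397, 0.53026072, 0.72926839])}
side {'fovy': 43.34730473041143, 'cx': 317.8519708705346, 'cy': 186.30306300965188, 'D': array([0.02705456, 0.        , 0.        , 0.        , 0.        ]), 'rvec': array([ 0.89337478, -2.42409396,  1.17859102]), 'tvec': array([0.41947237, 0.26940738, 0.68723104])}
```

View pics/top0.png

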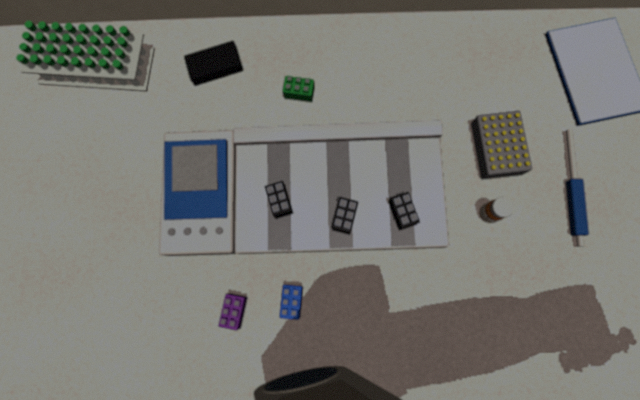

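View pics/side0.png

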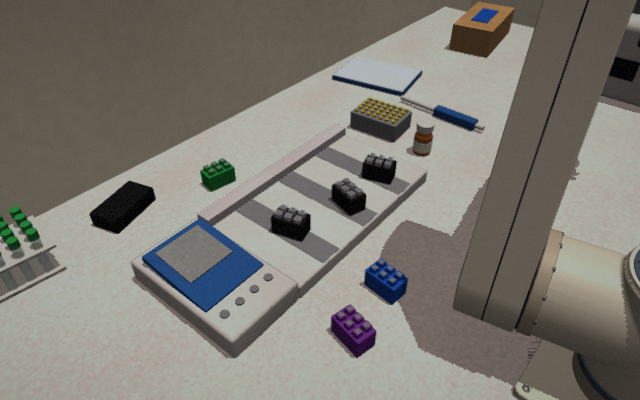

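Top view: candidate black racks at (278,199), (345,214), (404,210). Look-alikes: black slab (214,62), green (298,88), blue (291,301) and purple (232,311). The three black, six-cuvette blocks on the grey lanes are the ones I want. I'll check this in a close crop and measure.

```bash
cat > h.py <<'E'
import numpy as np,cv2
from plant import bot
def cal(n):
    c=bot.get_calibration(n);f=200/np.tan(np.radians(c['fovy'])/2)
    K=np.array([[f,0,c['cx']],[0,f,c['cy']],[0,0,1.]]);R=cv2.Rodrigues(c['rvec'])[0]
    return K,c['D'],R,c['tvec']
def norm(n,uv):
    K,D,R,t=cal(n);return cv2.undistortPoints(np.array(uv,float).reshape(-1,1,2),K,D).reshape(-1,2)
def plane(n,uv,z):
    K,D,R,t=cal(n);p=norm(n,uv);d=np.c_[p,np.ones(len(p))]@R;o=-R.T@t
    return o+d*((z-o[2])/d[:,2])[:,None]
def tri(ut,us):
    P=[np.c_[cal(n)[2],cal(n)[3]] for n in('top','side')]
    X=cv2.triangulatePoints(*P,norm('top',ut).T,norm('side',us).T);return (X[:3]/X[3]).T
def proj(n,X):
    K,D,R,t=cal(n);return cv2.projectPoints(np.array(X,float),cv2.Rodrigues(R)[0],t,K,D)[0].reshape(-1,2)
E
python3 - <<'E'
import cv2
a=cv2.imread('pics/top0.png');cv2.imwrite('pics/topc.png',cv2.resize(a[115:260,225:455],None,fx=3.4,fy=3.4,interpolation=cv2.INTER_CUBIC))
a=cv2.imread('pics/side0.png');cv2.imwrite('pics/sidec.png',cv2.resize(a[115:300,195:435],None,fx=3.2,fy=3.2,interpolation=cv2.INTER_CUBIC))
E
```

```text
(no output)
```

View pics/topc.png

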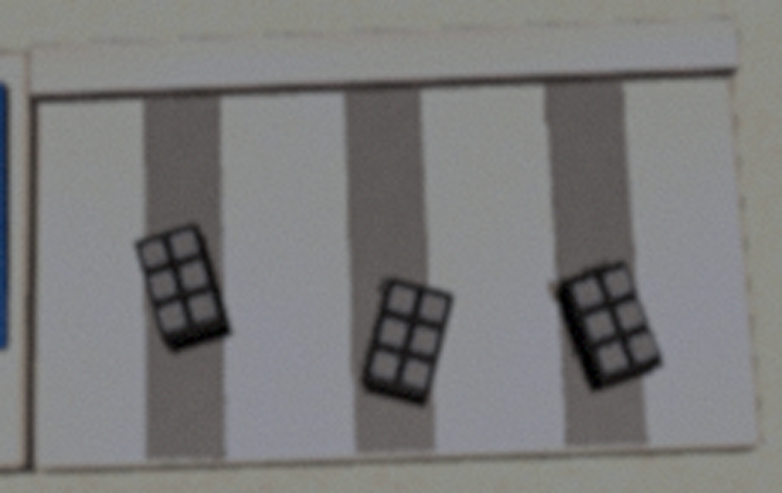

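View pics/sidec.png

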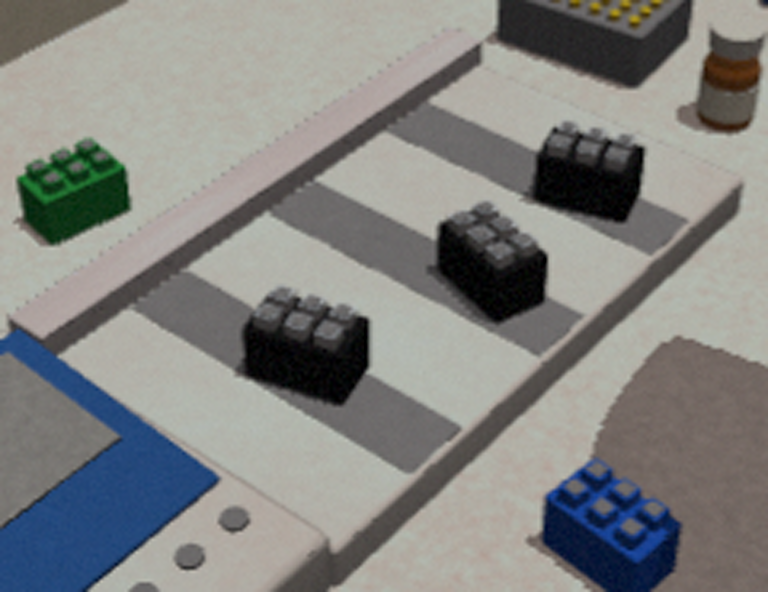

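```bash
cat > m.py <<'E'
from h import *
T=lambda a:(np.array(a,float)+.5)/3.4-.5+[225,115]
S=lambda a:(np.array(a,float)+.5)/3.2-.5+[195,115]
ft=T([(146,458),(224,457),(356,452),(435,450),(566,445),(647,443)])
bt=T([(144,95),(219,93),(345,88),(419,86),(544,82),(623,80)])
fs=S([(409,472),(461,428),(540,354),(582,317),(651,254),(690,220)])
bs=S([(135,303),(187,272),(270,208),(318,181),(388,127),(432,104)])
np.set_printoptions(precision=4,suppress=True)
print('tri front',tri(ft,fs),'\ntri back',tri(bt,bs))
z=.03
ys=np.array([137,93,22,-22,-93,-137])/1000.
for nm,f,b in(('top',ft,bt),('side',fs,bs)):
    F=plane(nm,f,z)[:,:2];B=plane(nm,b,z)[:,:2]
    print(nm,'widths',np.linalg.norm(np.diff(F,axis=0),axis=1),np.linalg.norm(np.diff(B,axis=0),axis=1),'len',np.linalg.norm(F-B,axis=1))
    # rigid fit of model points
    M=np.r_[np.c_[ys*0-.21,ys],np.c_[ys*0,ys]];W=np.r_[F,B]
    a=M-M.mean(0);w=W-W.mean(0);th=np.arctan2((a[:,0]*w[:,1]-a[:,1]*w[:,0]).sum(),(a*w).sum())
    R=np.array([[np.cos(th),-np.sin(th)],[np.sin(th),np.cos(th)]]);o=W.mean(0)-R@M.mean(0)
    print(nm,'rail_foot',o,'yaw',th,'res mm',(W-M@R.T-o)*1000)
    if nm=='top': o0,R0,th0=o,R,th
cam=-cal('top')[2].T@cal('top')[3];print('cam',cam)
ct=[[(154,253),(185,242),(162,285),(192,274),(173,317),(202,306)],[(403,300),(436,308),(393,333),(427,341),(384,365),(417,374)],[(588,291),(620,280),(599,324),(632,313),(612,357),(641,347)]]
cs=[[(283,297),(314,304),(343,313),(268,316),(298,324),(330,330)],[(485,210),(504,223),(524,240),(463,223),(482,234),(500,251)],[(569,131),(597,136),(625,142),(560,149),(589,152),(617,158)]]
for a,b in zip(ct,cs):
    a=T(a);b=S(b);X=tri([a.mean(0)],[b.mean(0)])[0]
    P=plane('top',a,.074)[:,:2];Q=plane('side',b,.074)[:,:2]
    d=P[0]+P[1]-P[4]-P[5];yaw=np.arctan2(d[1],d[0]);c=P.mean(0)
    print('rack tri',X,'top',c,'side',Q.mean(0),'rel',R0.T@(c-o0),'yaw rel deg',np.degrees(yaw-th0),'yaw',yaw)
E
python3 m.py
```

```text
tri front [[ 0.4419  0.117   0.0291]
 [ 0.442   0.0741  0.0278]
 [ 0.4438  0.0015  0.0289]
 [ 0.445  -0.0415  0.0267]
 [ 0.4461 -0.1133  0.0284]
 [ 0.4466 -0.1575  0.0277]] 
tri back [[ 0.6482  0.1196  0.0303]
 [ 0.6503  0.0769  0.0253]
 [ 0.6507  0.0042  0.0303]
 [ 0.6513 -0.0388  0.0269]
 [ 0.6518 -0.1095  0.0309]
 [ 0.6533 -0.156   0.0252]]
top widths [0.043  0.0724 0.0432 0.0714 0.044 ] [0.0434 0.0726 0.0425 0.0715 0.0451] len [0.2086 0.2088 0.2084 0.2082 0.2074 0.2072]
top rail_foot [ 0.6533 -0.0161] yaw 0.017025512228544395 res mm [[ 1.0728 -0.2463]
 [ 0.3647  0.7512]
 [ 1.0008 -0.6825]
 [ 0.7948  0.1393]
 [ 1.3722 -0.2658]
 [ 1.1148 -0.2887]
 [-0.353   0.2677]
 [-0.831   0.8575]
 [-0.5669 -0.745 ]
 [-0.9966  0.782 ]
 [-1.2618  0.2537]
 [-1.7107 -0.8232]]
side widths [0.0418 0.0733 0.0406 0.0735 0.0434] [0.0389 0.0767 0.0402 0.0747 0.0404] len [0.2046 0.2028 0.2062 0.2024 0.2062 0.2013]
side rail_foot [ 0.6498 -0.0158] yaw 0.012683963468371483 res mm [[ 2.9424 -0.993 ]
 [ 1.7721  1.1839]
 [ 3.3406 -1.1233]
 [ 3.0489  2.2838]
 [ 3.7958 -0.1998]
 [ 3.3853  0.4004]
 [-2.471  -2.43  ]
 [-5.4972  2.7868]
 [-0.4483 -2.693 ]
 [-4.5558  1.2714]
 [ 0.0213 -2.2002]
 [-5.3342  1.7129]]
cam [ 0.3852 -0.0087  0.8155]
rack tri [0.5333 0.0945 0.0695] top [0.5331 0.0943] side [0.5291 0.0979] rel [-0.1183  0.1124] yaw rel deg 14.960692382471104 yaw 0.27813885268069993
rack tri [ 0.5012 -0.0281  0.0692] top [ 0.5005 -0.028 ] side [ 0.4978 -0.0232] rel [-0.153  -0.0093] yaw rel deg -18.103886098773774 yaw -0.29894690760108933
rack tri [ 0.5089 -0.1369  0.067 ] top [ 0.5084 -0.1354] side [ 0.503  -0.1287] rel [-0.1469 -0.1168] yaw rel deg 14.884720525423113 yaw 0.276812893636358
```

```bash
cat > go.py <<'E'
import sys
from h import *
from scipy.spatial.transform import Rotation as Ro
# usage: go.py x y z rackyaw : prints needed tool-axis shift (cm) in current axes and rotvec
def go(x,y,z,ry):
    s=bot.sense();R=Ro.from_euler('xyz',s['tcp_rot']);G=Ro.from_euler('xyz',[-np.pi/2,0,np.pi+ry])
    d=R.inv().apply(np.array([x,y,z])-s['tcp_pos'])*100
    print('t',round(s['t'],2),'pos',np.round(s['tcp_pos'],4),'rackyaw',round(s['tcp_rot'][2]-np.pi+2*np.pi,3)if s['tcp_rot'][2]<0 else round(s['tcp_rot'][2]-np.pi,3),'gap',round(s['finger_gap'],4),'F',np.round(s['contact_force'],1))
    print('shift cm',np.round(d,2),'norm',round(np.linalg.norm(d),2),'rot',np.round((R.inv()*G).as_rotvec(),3))
go(*map(float,sys.argv[1:]))
E
python3 go.py .5084 -.1360 .13 .277
```

```text
t 0.1 pos [ 0.192  -0.5151  0.2015] rackyaw 0.357 gap 0.0854 F [ 0.5 -0.2 -0.4]
shift cm [-42.88   7.19 -24.46] norm 49.89 rot [ 0.001  0.08  -0.   ]
```

```bash
python3 -m jog '[[-3.5,0.6,-2.0,0,0,0],[-3.5,0.6,-2.0,0,0,0],[-3.5,0.6,-2.0,0,0,0],[-3.5,0.6,-2.0,0,0,0],[-3.5,0.6,-2.0,0,0,0],[-3.5,0.6,-2.0,0,0,0],[-3.5,0.6,-2.0,0,0,0],[-3.5,0.6,-2.0,0,0,0],[-3.5,0.6,-2.0,0,0,0],[-3.5,0.6,-2.0,0,0,0],[-3.5,0.6,-2.0,0,0,0],[-3.5,0.6,-2.0,0,0,0]]' 8.5 ;python3 go.py .5084 -.1360 .13 .277
```

```text
t: 1.1
tcp_pos: [0.5046, -0.1392, 0.1243]
tcp_rot: [-1.574, -0.002, -2.799]
contact_force: [0.6, -1.3, 0.2]
finger_gap: 0.0853
t 1.1 pos [ 0.5046 -0.1392  0.1243] rackyaw 0.343 gap 0.0853 F [ 0.6 -1.3  0.2]
shift cm [-0.46 -0.57 -0.17] norm 0.75 rot [0.004 0.066 0.002]
```

```bash
python3 -m jog '[[-0.3,0,-0.1,0,0.06,0],[0,0,0,0,0,0]]' >/dev/null;python3 go.py .5084 -.1360 .037 .277; python3 - <<'E'
from h import *
for n in('top','side'): cv2.imwrite(f'pics/{n}1.png',cv2.resize(bot.read_camera(n)[100:300,150:470,::-1],None,fx=2.2,fy=2.2))
E
```

```text
t 1.27 pos [ 0.5102 -0.1304  0.1221] rackyaw 0.289 gap 0.0847 F [0.  0.  0.4]
shift cm [0.3  8.51 0.54] norm 8.53 rot [0.006 0.012 0.004]
```

View pics/side1.png

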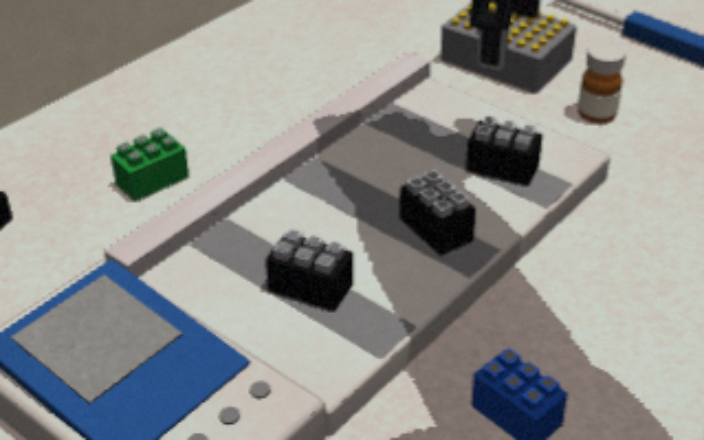

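```bash
python3 - <<'E'
from h import *
from scipy.spatial.transform import Rotation as Ro
s=bot.sense();R=Ro.from_euler('xyz',s['tcp_rot']).as_matrix()
p=s['tcp_pos'];P=[p,p+R@[0,-.013,.046],p+R@[0,-.013,-.046],p+R@[0,-.085,.046]]
print((proj('side',P)-[150,100])*2.2,(proj('top',P)-[150,100])*2.2)
E
```

```text
[[506.22193918  81.12813454]
 [523.76199575  42.94765595]
 [489.85809567  95.1002234 ]
 [531.25604907 -31.90943547]] [[567.98180197 226.70094003]
 [629.42885283 205.19456231]
 [512.28777756 241.86792058]
 [655.18168688 182.94543055]]
```

View pics/top1.png

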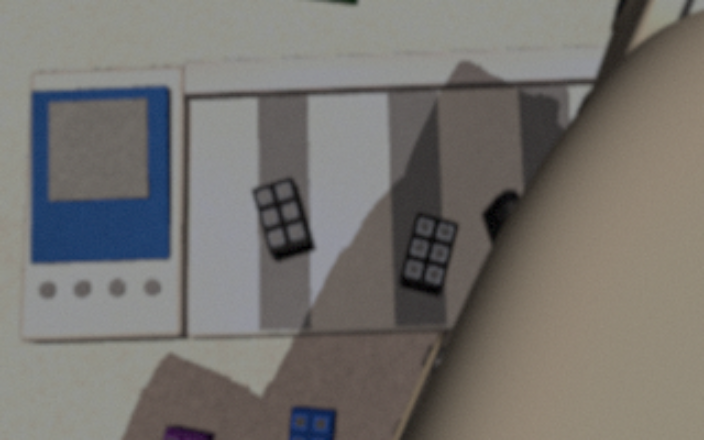

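```bash
python3 - <<'E'
from h import *
s=bot.sense();print(s['tcp_pos'],s['t'],s['joint_velocities'])
a=bot.read_camera('side')[40:190,310:460,::-1]
cv2.imwrite('pics/side2.png',cv2.resize(cv2.convertScaleAbs(a,alpha=1.8),None,fx=4,fy=4,interpolation=cv2.INTER_CUBIC))
E
```

```text
[ 0.50926585 -0.13179023  0.12239212] 1.3667 [-0.03623906 -0.01428566 -0.00212966  0.00259509 -0.0062827  -0.01191001]
```

View pics/side2.png

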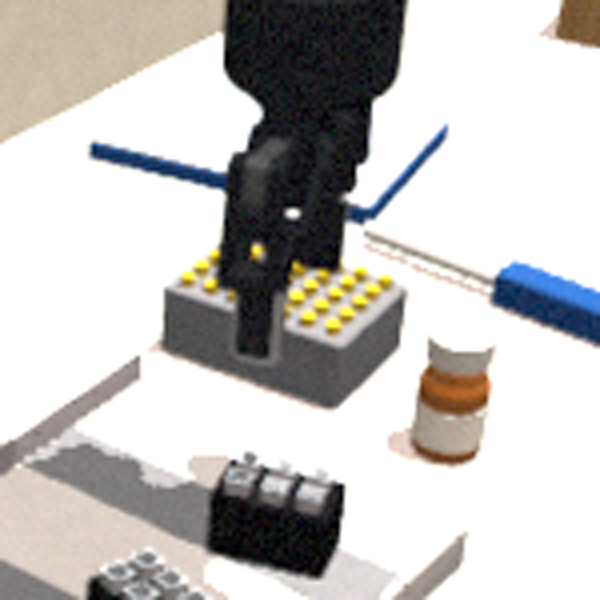

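```bash
python3 -m jog '[[0,0,0,0,0,0],[0,0,0,0,0,0],[0,0,0,0,0,0],[0,0,0,0,0,0],[0,0,0,0,0,0],[0,0,0,0,0,0]]' 0; python3 - <<'E'
from h import *
from scipy.spatial.transform import Rotation as Ro
s=bot.sense();p=s['tcp_pos'];R=Ro.from_euler('xyz',s['tcp_rot']).as_matrix()
print((proj('side',[p,p+R@[0,-.02,0],p+R@[0,-.1,0]])-[310,40])*4)
a=bot.read_camera('side')[40:190,310:460,::-1]
cv2.imwrite('pics/side3.png',cv2.resize(cv2.convertScaleAbs(a,alpha=1.8),None,fx=4,fy=4,interpolation=cv2.INTER_CUBIC))
E
```

```text
t: 1.92
tcp_pos: [0.5066, -0.1376, 0.1238]
tcp_rot: [-1.575, -0.002, -2.857]
contact_force: [0.3, 0.1, 0.7]
finger_gap: 0.012
[[292.34330273 381.78873987]
 [295.83202465 345.22503703]
 [310.81581308 188.69801043]]
```

View pics/side3.png

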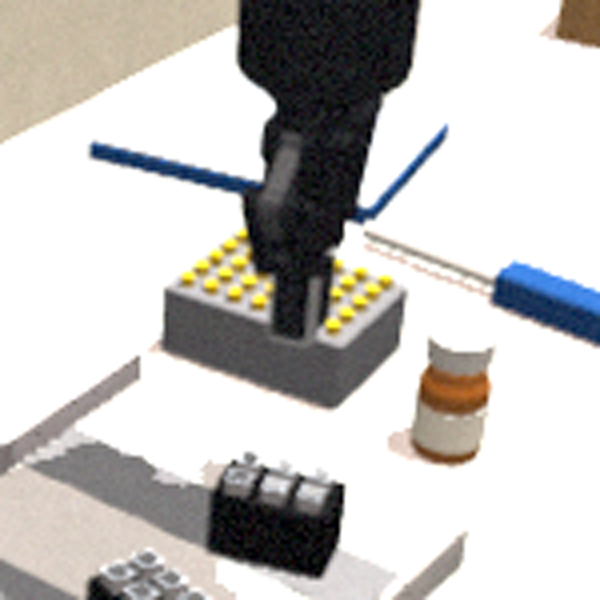

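```bash
python3 -m jog '[[0,0,0,0,0,0],[0,0,0,0,0,0],[0,0,0,0,0,0],[0,0,0,0,0,0],[0,0,0,0,0,0]]' 8.5; python3 - <<'E'
from h import *
from scipy.spatial.transform import Rotation as Ro
s=bot.sense();p=s['tcp_pos'];R=Ro.from_euler('xyz',s['tcp_rot']).as_matrix()
Q=[p+R@[dx,-.013-h,-g] for h in (0,.025) for g in(.0427,.057) for dx in(-.011,.011)]
print(((proj('top',Q)-[330,140])*6).round(),((proj('side',Q)-[310,40])*4).round())
a=bot.read_camera('top')[140:240,330:430,::-1]
cv2.imwrite('pics/top4.png',cv2.resize(cv2.convertScaleAbs(a,alpha=2.2),None,fx=6,fy=6,interpolation=cv2.INTER_CUBIC))
a=bot.read_camera('side')[40:190,310:460,::-1]
cv2.imwrite('pics/side4.png',cv2.resize(cv2.convertScaleAbs(a,alpha=2.5),None,fx=4,fy=4,interpolation=cv2.INTER_CUBIC))
E
```

```text
t: 2.38
tcp_pos: [0.5067, -0.1377, 0.1239]
tcp_rot: [-1.575, -0.002, -2.857]
contact_force: [-0.3, -0.2, -0.6]
finger_gap: 0.0647
[[338. 385.]
 [364. 462.]
 [288. 401.]
 [314. 477.]
 [350. 368.]
 [377. 447.]
 [298. 384.]
 [325. 463.]] [[242. 398.]
 [288. 409.]
 [231. 414.]
 [278. 425.]
 [246. 350.]
 [293. 361.]
 [235. 366.]
 [282. 377.]]
```

View pics/top4.png

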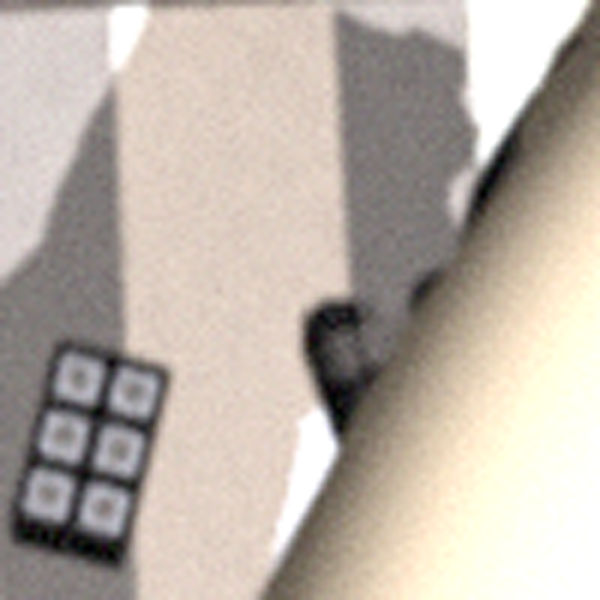

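View pics/side4.png

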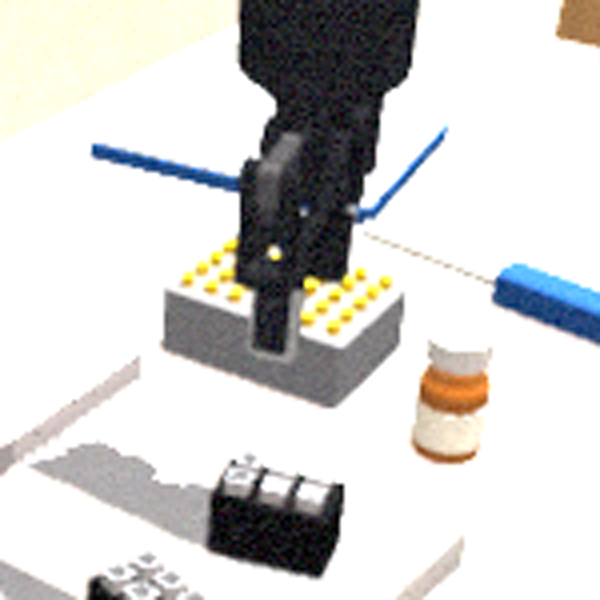

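```bash
python3 -m jog '[[0,2.2,0,0,0,0],[0,2.2,0,0,0,0],[0,0,0,0,0,0]]' 8.5; python3 go.py .5084 -.1360 .037 .277; python3 - <<'E'
from h import *
from scipy.spatial.transform import Rotation as Ro
s=bot.sense();p=s['tcp_pos'];R=Ro.from_euler('xyz',s['tcp_rot']).as_matrix()
Q=[p+R@[dx,-.013-h,g] for h in (0,.025) for g in(-.0427,.0427) for dx in(-.011,.011)]
print(((proj('top',Q)-[330,140])*6).round(),((proj('side',Q)-[310,40])*4).round())
a=bot.read_camera('side')[40:190,310:460,::-1]
cv2.imwrite('pics/side5.png',cv2.resize(cv2.convertScaleAbs(a,alpha=2.5),None,fx=4,fy=4,interpolation=cv2.INTER_CUBIC))
E
```

```text
t: 2.73
tcp_pos: [0.5077, -0.1378, 0.08]
tcp_rot: [-1.573, 0.001, -2.856]
contact_force: [-0.7, 0.5, -0.2]
finger_gap: 0.085
t 2.73 pos [ 0.5077 -0.1378  0.08  ] rackyaw 0.285 gap 0.085 F [-0.7  0.5 -0.2]
shift cm [-0.12  4.3  -0.15] norm 4.3 rot [ 0.002  0.008 -0.001]
[[320. 409.]
 [345. 481.]
 [600. 323.]
 [626. 394.]
 [331. 394.]
 [356. 469.]
 [620. 305.]
 [647. 379.]] [[234. 476.]
 [279. 487.]
 [292. 387.]
 [334. 396.]
 [238. 432.]
 [283. 443.]
 [296. 343.]
 [339. 353.]]
```

View pics/side5.png

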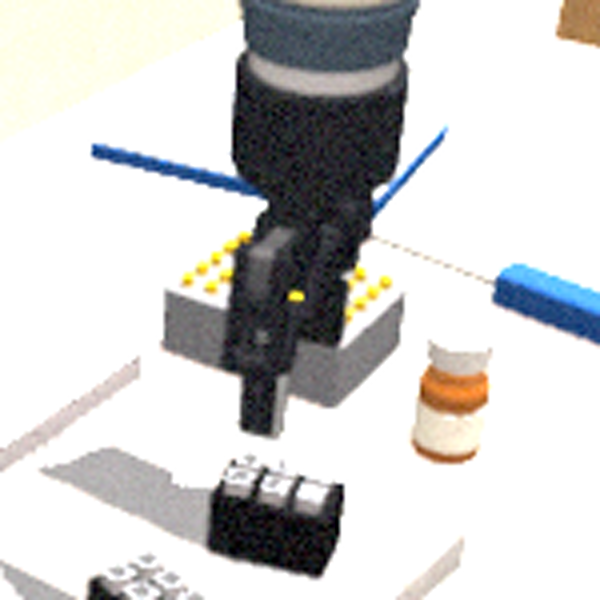

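```bash
python3 - <<'E'
from h import *
K,D,R,t=cal('side');o=-R.T@t;print(o)
p=bot.sense()['tcp_pos'];d=p-o;print(d/np.linalg.norm(d))
# known: green rack / bench points etc. check z: rack top corners top vs side
a=bot.read_camera('top')[140:240,330:430,::-1]
cv2.imwrite('pics/top5.png',cv2.resize(cv2.convertScaleAbs(a,alpha=2.6),None,fx=6,fy=6,interpolation=cv2.INTER_CUBIC))
E
```

```text
[0.07761762 0.55711491 0.63594213]
[ 0.43593105 -0.70373087 -0.56100534]
```

View pics/top5.png

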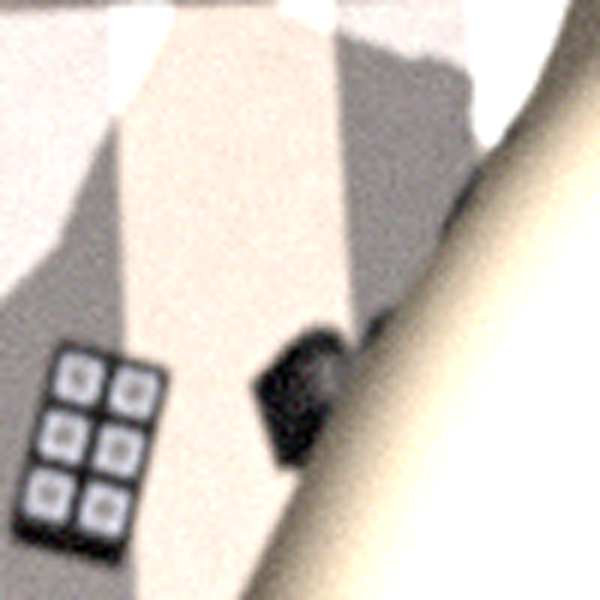

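```bash
python3 -m jog '[[-0.1,1.7,-0.15,0,0,0],[0,1.7,0,0,0,0],[0,0,0,0,0,0]]' 8.5; python3 - <<'E'
from h import *
from scipy.spatial.transform import Rotation as Ro
s=bot.sense();p=s['tcp_pos'];R=Ro.from_euler('xyz',s['tcp_rot']).as_matrix()
Q=[p+R@[dx,-.013-h,g] for h in (0,.025) for g in(-.0427,.0427) for dx in(-.011,.011)]
print(((proj('side',Q)-[310,40])*4).round())
a=bot.read_camera('side')[40:190,310:460,::-1]
cv2.imwrite('pics/side6.png',cv2.resize(cv2.convertScaleAbs(a,alpha=2.5),None,fx=4,fy=4,interpolation=cv2.INTER_CUBIC))
E
```

```text
t: 3.08
tcp_pos: [0.5122, -0.1377, 0.0526]
tcp_rot: [-1.567, 0.008, -2.856]
contact_force: [-1.0, -0.3, 0.1]
finger_gap: 0.0852
[[223. 520.]
 [267. 532.]
 [280. 429.]
 [322. 439.]
 [226. 478.]
 [271. 489.]
 [284. 387.]
 [326. 397.]]
```

View pics/side6.png

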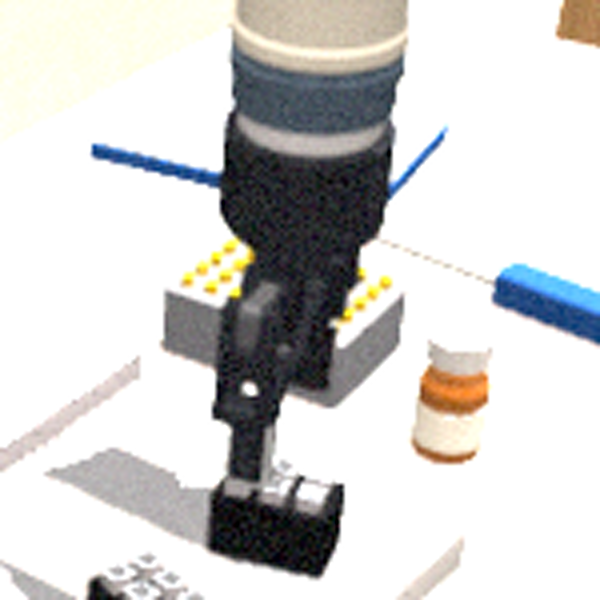

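```bash
python3 - <<'E'
from h import *
a=bot.read_camera('side')[130:190,350:410,::-1]
cv2.imwrite('pics/side7.png',cv2.resize(cv2.convertScaleAbs(a,alpha=3,beta=20),None,fx=10,fy=10,interpolation=cv2.INTER_NEAREST))
print(bot.sense()['contact_force'],bot.sense()['t'],bot.sense()['tcp_pos'])
a=bot.read_camera('top')[140:240,330:430,::-1]
cv2.imwrite('pics/top7.png',cv2.resize(cv2.convertScaleAbs(a,alpha=2.6),None,fx=6,fy=6,interpolation=cv2.INTER_CUBIC))
E
```

```text
[-0.32634881  0.21114417 -0.76701808] 3.1833 [ 0.51316806 -0.13811878  0.05471753]
```

View pics/side7.png

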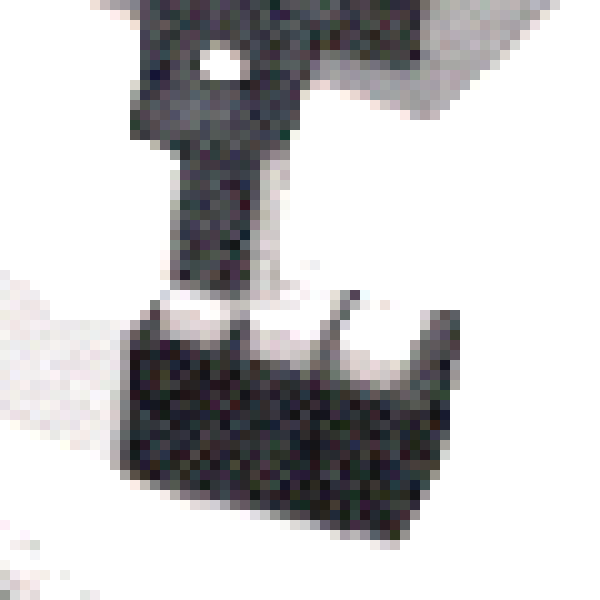

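View pics/top7.png

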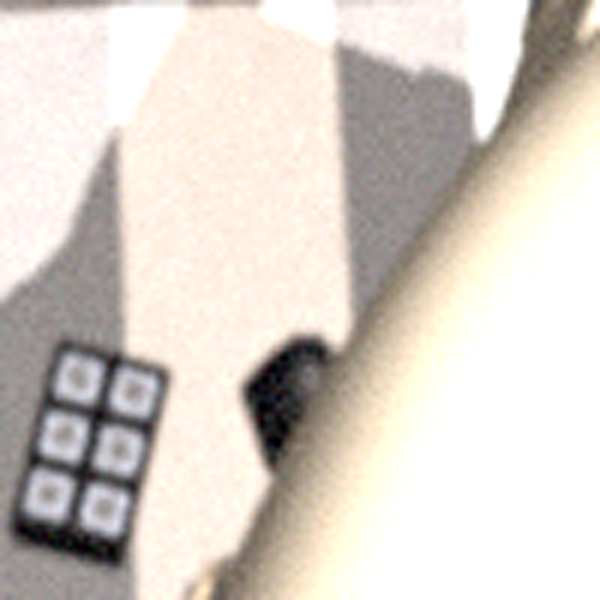

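```bash
python3 go.py .5084 -.1360 .035 .277; python3 -m jog '[[0.4,1.0,0,0,0,0],[0,1.0,0,0,0,0],[0,0,0,0,0,0]]' 8.5; python3 - <<'E'
from h import *
a=bot.read_camera('side')[130:190,350:410,::-1]
cv2.imwrite('pics/side8.png',cv2.resize(cv2.convertScaleAbs(a,alpha=3,beta=20),None,fx=10,fy=10,interpolation=cv2.INTER_NEAREST))
E
python3 go.py .5084 -.1360 .035 .277
```

```text
t 3.23 pos [ 0.5134 -0.1382  0.055 ] rackyaw 0.286 gap 0.0848 F [-0.1 -0.6  0.1]
shift cm [ 0.43  1.99 -0.37] norm 2.07 rot [-0.006  0.009 -0.01 ]
t: 3.48
tcp_pos: [0.5121, -0.1405, 0.0384]
tcp_rot: [-1.56, 0.015, -2.856]
contact_force: [-0.4, 0.6, -0.9]
finger_gap: 0.0843
t 3.53 pos [ 0.5124 -0.1406  0.0392] rackyaw 0.286 gap 0.0851 F [ 0.2 -0.3 -0.2]
shift cm [ 0.26  0.41 -0.56] norm 0.74 rot [-0.011  0.009 -0.016]
```

View pics/side8.png

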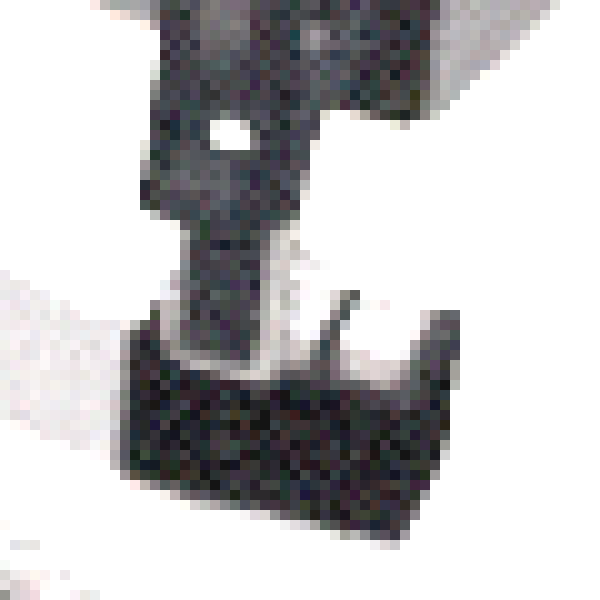

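```bash
python3 -m jog '[[0.35,0.9,-0.5,-0.011,0.009,-0.016],[0,0.9,0,0,0,0],[0,0,0,0,0,0]]' 8.5; python3 - <<'E'
from h import *
a=bot.read_camera('side')[130:190,350:410,::-1]
cv2.imwrite('pics/side9.png',cv2.resize(cv2.convertScaleAbs(a,alpha=3,beta=20),None,fx=10,fy=10,interpolation=cv2.INTER_NEAREST))
E
python3 go.py .5084 -.1360 .015 .277
```

```text
t: 3.78
tcp_pos: [0.5085, -0.1369, 0.0213]
tcp_rot: [-1.57, -0.0, -2.866]
contact_force: [-0.7, -0.4, -0.9]
finger_gap: 0.0845
t 3.83 pos [ 0.5086 -0.1369  0.0218] rackyaw 0.276 gap 0.0848 F [-0.3 -0.5 -1.5]
shift cm [-0.01  0.68 -0.09] norm 0.69 rot [-0.    -0.001 -0.   ]
```

View pics/side9.png

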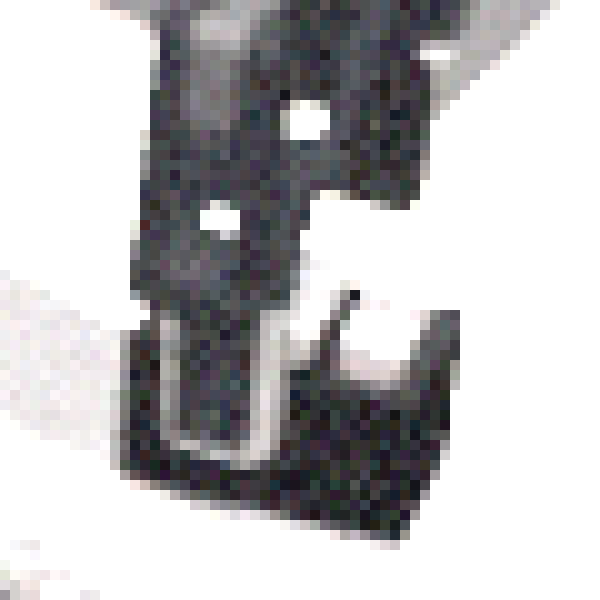

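```bash
python3 -m jog '[[0,0.7,0,0,0,0],[0,0,0,0,0,0]]' 8.5;python3 -m jog '[[0,0,0,0,0,0],[0,0,0,0,0,0],[0,0,0,0,0,0],[0,0,0,0,0,0],[0,0,0,0,0,0],[0,0,0,0,0,0],[0,0,0,0,0,0]]' 3.0; python3 - <<'E'
from h import *
a=bot.read_camera('side')[130:190,350:410,::-1]
cv2.imwrite('pics/side10.png',cv2.resize(cv2.convertScaleAbs(a,alpha=3,beta=20),None,fx=10,fy=10,interpolation=cv2.INTER_NEAREST))
E
python3 go.py .6253 -.1316 .015 .017
```

```text
t: 4.0
tcp_pos: [0.5088, -0.1368, 0.0142]
tcp_rot: [-1.57, 0.0, -2.866]
contact_force: [-0.6, 0.2, -0.1]
finger_gap: 0.0848
t: 4.58
tcp_pos: [0.509, -0.1369, 0.0147]
tcp_rot: [-1.57, 0.001, -2.866]
contact_force: [0.6, -0.8, -1.8]
finger_gap: 0.0349
t 4.63 pos [ 0.509  -0.1369  0.0146] rackyaw 0.276 gap 0.0348 F [ 0.6 -0.4 -1.1]
shift cm [-11.33  -0.03   2.66] norm 11.64 rot [-0.001  0.259 -0.001]
```

View pics/side10.png

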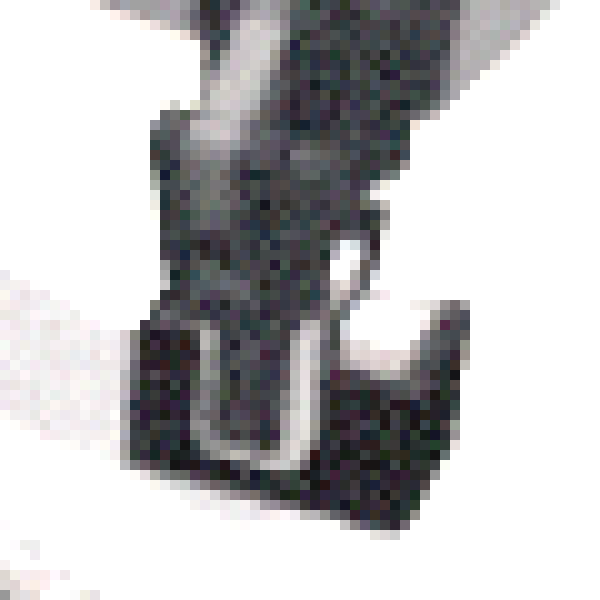

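```bash
python3 -m jog '[[0,0,0,0,0.065,0],[0,0,0,0,0.065,0],[0,0,0,0,0.065,0],[0,0,0,0,0.065,0],[0,0,0,0,0,0]]'; python3 go.py .6153 -.1318 .015 .017
```

```text
t: 5.05
tcp_pos: [0.5086, -0.1369, 0.0144]
tcp_rot: [-1.57, 0.0, -3.137]
contact_force: [0.7, 0.8, -1.3]
finger_gap: 0.035
t 5.05 pos [ 0.5086 -0.1369  0.0144] rackyaw 0.004 gap 0.035 F [ 0.7  0.8 -1.3]
shift cm [-10.67  -0.06  -0.46] norm 10.68 rot [-0.    -0.013 -0.   ]
```

```bash
python3 -m jog '[[-1.5,0,-0.07,0,-0.013,0],[-1.5,0,-0.07,0,0,0],[-1.5,0,-0.07,0,0,0],[-1.5,0,-0.07,0,0,0],[-1.5,0,-0.07,0,0,0],[-1.5,0,-0.07,0,0,0],[0,0,0,0,0,0]]'; python3 go.py .6253 -.1316 .015 .017;python3 - <<'E'
from h import *
a=bot.read_camera('side')[60:190,310:440,::-1]
cv2.imwrite('pics/side11.png',cv2.resize(cv2.convertScaleAbs(a,alpha=2,beta=20),None,fx=4.6,fy=4.6,interpolation=cv2.INTER_CUBIC))
E
```

```text
t: 5.63
tcp_pos: [0.6, -0.1307, 0.0144]
tcp_rot: [-1.57, -0.003, -3.109]
contact_force: [2.6, 0.1, 4.5]
finger_gap: 0.0349
t 5.63 pos [ 0.6    -0.1307  0.0144] rackyaw 0.032 gap 0.0349 F [2.6 0.1 4.5]
shift cm [-2.52 -0.06  0.17] norm 2.53 rot [-0.001  0.015  0.003]
```

View pics/side11.png

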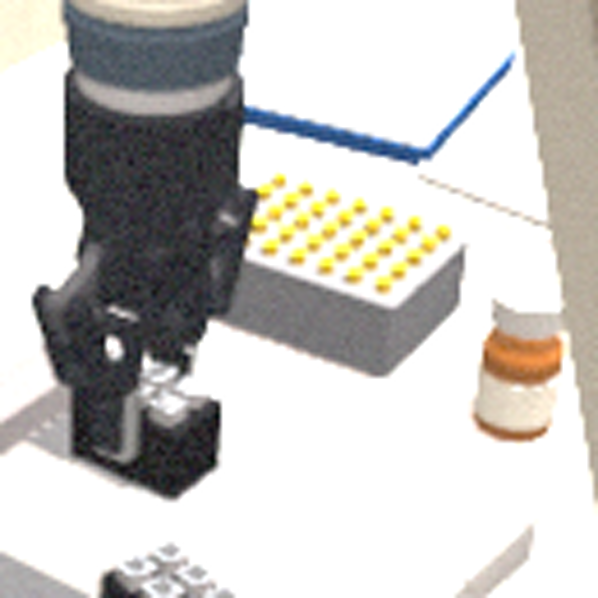

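```bash
python3 -m jog '[[-0.8,0,0.08,0,0.015,0],[-0.8,0,0.08,0,0,0],[-0.5,0,0,0,0,0],[0,0,0,0,0,0]]'; python3 go.py .6253 -.1316 .015 .017;python3 - <<'E'
from h import *
a=bot.read_camera('side')[60:190,310:440,::-1]
cv2.imwrite('pics/side12.png',cv2.resize(cv2.convertScaleAbs(a,alpha=2,beta=20),None,fx=4.6,fy=4.6,interpolation=cv2.INTER_CUBIC))
E
```

```text
t: 6.02
tcp_pos: [0.6182, -0.1318, 0.0145]
tcp_rot: [-1.571, -0.006, -3.122]
contact_force: [1.3, 0.5, 1.7]
finger_gap: 0.035
t 6.02 pos [ 0.6182 -0.1318  0.0145] rackyaw 0.019 gap 0.035 F [1.3 0.5 1.7]
shift cm [-0.71 -0.05 -0.  ] norm 0.71 rot [-0.     0.002  0.006]
```

View pics/side12.png

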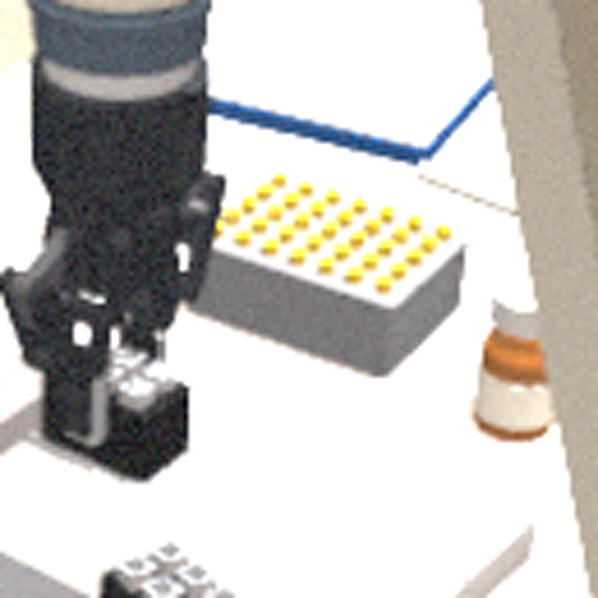

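Now creep forward to touch the rail.

```bash
python3 -m jog '[[-0.4,0,0,0,0,0.005],[-0.3,0,0,0,0,0],[0,0,0,0,0,0]]'; python3 -m jog '[[-0.25,0,0,0,0,0],[0,0,0,0,0,0]]'; python3 go.py .6253 -.1316 .015 .017
```

```text
t: 6.32
tcp_pos: [0.6216, -0.1317, 0.0146]
tcp_rot: [-1.571, -0.006, -3.122]
contact_force: [1.9, 0.2, 0.3]
finger_gap: 0.0348
t: 6.48
tcp_pos: [0.6216, -0.1317, 0.0147]
tcp_rot: [-1.57, -0.01, -3.122]
contact_force: [1.1, 0.1, 0.0]
finger_gap: 0.0347
t 6.48 pos [ 0.6216 -0.1317  0.0147] rackyaw 0.019 gap 0.0347 F [1.1 0.1 0. ]
shift cm [-0.37 -0.03  0.  ] norm 0.37 rot [-0.     0.002  0.01 ]
```

```bash
python3 -m jog '[[-0.6,0,0,0,0,0.008],[0,0,0,0,0,0],[0,0,0,0,0,0]]'; python3 - <<'E'
from h import *
a=bot.read_camera('side')[110:170,300:360,::-1]
cv2.imwrite('pics/side13.png',cv2.resize(cv2.convertScaleAbs(a,alpha=2.5,beta=20),None,fx=10,fy=10,interpolation=cv2.INTER_CUBIC))
E
```

```text
t: 6.73
tcp_pos: [0.6206, -0.1317, 0.0149]
tcp_rot: [-1.57, -0.014, -3.124]
contact_force: [0.6, -0.9, -1.4]
finger_gap: 0.035
```

View pics/side13.png

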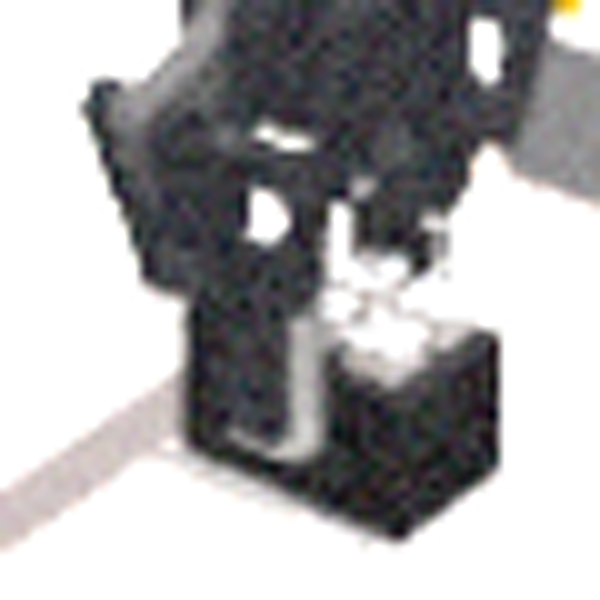

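```bash
python3 -m jog '[[0,0,0,0,0,0],[0,0,0,0,0,0],[0,0,0,0,0,0],[0,0,0,0,0,0],[0,0,0,0,0,0]]' 8.5; python3 -m jog '[[0,-2,0,0,0,0],[0,-3,0,0,0,0.01],[0,-3,0,0,0,0],[0,-3,0,0,0,0],[0,0,0,0,0,0]]'; python3 go.py .5005 -.0280 .10 -.299;python3 - <<'E'
from h import *
a=bot.read_camera('side')[80:200,290:410,::-1]
cv2.imwrite('pics/side14.png',cv2.resize(cv2.convertScaleAbs(a,alpha=2,beta=0),None,fx=5,fy=5,interpolation=cv2.INTER_CUBIC))
E
```

```text
t: 7.2
tcp_pos: [0.6226, -0.1316, 0.0143]
tcp_rot: [-1.57, -0.011, -3.123]
contact_force: [0.0, 0.2, 0.2]
finger_gap: 0.0847
t: 7.62
tcp_pos: [0.6222, -0.1308, 0.1257]
tcp_rot: [-1.572, -0.006, -3.123]
contact_force: [0.4, 0.1, -0.1]
finger_gap: 0.085
t 7.62 pos [ 0.6222 -0.1308  0.1257] rackyaw 0.019 gap 0.085 F [ 0.4  0.1 -0.1]
shift cm [ 11.96   2.66 -10.51] norm 16.14 rot [0.001 0.318 0.006]
```

View pics/side14.png

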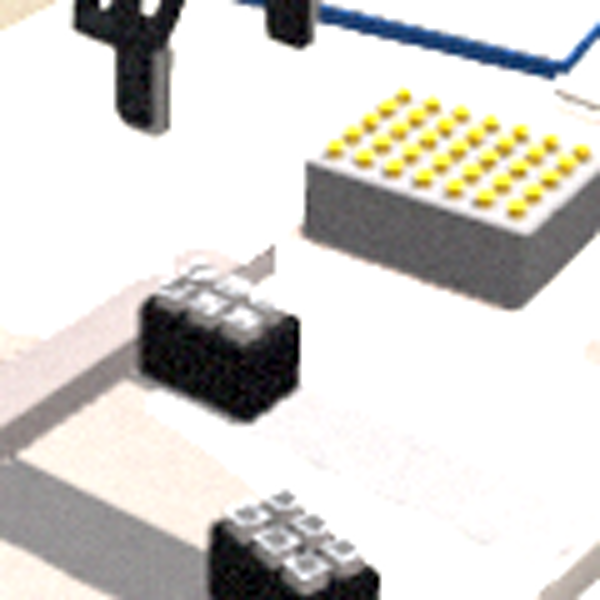

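```bash
python3 -m jog '[[2.9,0,-2.6,0,0,0],[2.9,0,-2.6,0,0,0],[3.0,0,-2.6,0,0,0],[3.0,0,-2.6,0,0,0],[0,0,0,0,0.08,0],[0,0,0,0,0.08,0],[0,0,0,0,0.08,0],[0,0,0,0,0.08,0],[0,0,0,0,0,0]]'; python3 go.py .5005 -.0280 .015 -.299
```

```text
t: 8.42
tcp_pos: [0.4862, -0.0442, 0.1153]
tcp_rot: [-1.589, -0.018, 2.871]
contact_force: [0.5, -0.4, 0.8]
finger_gap: 0.0848
t 8.42 pos [ 0.4862 -0.0442  0.1153] rackyaw -0.271 gap 0.0848 F [ 0.5 -0.4  0.8]
shift cm [-1.13 10.04 -1.76] norm 10.26 rot [0.018 0.028 0.018]
```

```bash
python3 -m jog '[[-1.1,0,-1.7,0.018,0.018,0.018],[0,0,0,0,0,0],[0,0,0,0,0,0]]'>/dev/null; python3 go.py .5005 -.0280 .015 -.285; python3 - <<'E'
from h import *
a=bot.read_camera('side')[90:240,270:420,::-1]
cv2.imwrite('pics/side15.png',cv2.resize(cv2.convertScaleAbs(a,alpha=2,beta=0),None,fx=4,fy=4,interpolation=cv2.INTER_CUBIC))
E
```

```text
t 8.67 pos [ 0.4977 -0.046   0.1138] rackyaw -0.268 gap 0.0848 F [ 0.3 -0.1 -0.3]
shift cm [ 0.2   9.9  -1.69] norm 10.05 rot [0.012 0.017 0.   ]
```

View pics/side15.png

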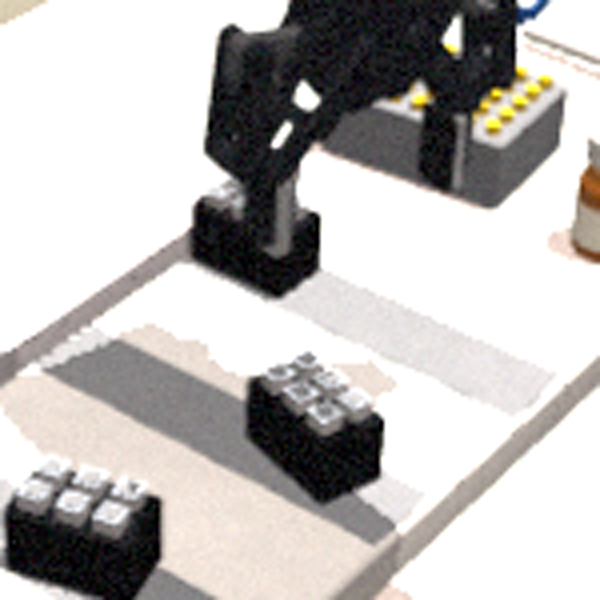

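```bash
python3 -c "
from plant import bot
s=bot.sense();print(s['joint_pos'],s['joint_velocities'])"; python3 -m jog '[[0.2,0,-1.7,0,0,0],[0,0,0,0,0,0]]'; python3 go.py .5005 -.0280 .015 -.285;  python3 -c "
from plant import bot
s=bot.sense();print(s['joint_pos'],s['joint_velocities'])"
```

```text
[-0.2677809   0.216834   -0.26621694  1.08779811  0.01179123  3.14123675] [ 0.00055731 -0.00559193  0.00084063  0.00873509  0.00010904 -0.00186487]
t: 8.88
tcp_pos: [0.4983, -0.0364, 0.1136]
tcp_rot: [-1.59, -0.001, 2.888]
contact_force: [0.1, 0.0, 0.8]
finger_gap: 0.0848
t 8.88 pos [ 0.4983 -0.0364  0.1136] rackyaw -0.253 gap 0.0848 F [0.1 0.  0.8]
shift cm [-0.01  9.88 -0.67] norm 9.9 rot [0.019 0.032 0.001]
[-0.25374748  0.21635034 -0.26754768  1.08770071  0.01946873  3.14119595] [-8.34119506e-03  8.14314388e-03  6.09094946e-03 -2.60301900e-03
 -2.18980182e-02  5.17528881e-05]
```

```bash
python3 -m jog '[[0,0,0,0,-0.12,0],[0,0,0,0,-0.12,0],[0,0,0,0,-0.12,0],[0,0,0,0,-0.12,0],[0,0,0,0,-0.12,0],[0,0,0,0,-0.12,0],[0,0,0,0,-0.12,0],[0,0,0,0,-0.12,0],[0,0,0,0,-0.12,0],[0,0,0,0,-0.12,0],[0,0,0,0,-0.12,0],[0,0,0,0,-0.12,0]]' >/dev/null; python3 -m jog '[[0,0,0,0,-0.12,0],[0,0,0,0,-0.12,0],[0,0,0,0,-0.12,0],[0,0,0,0,-0.12,0],[0,0,0,0,-0.12,0],[0,0,0,0,-0.12,0],[0,0,0,0,-0.12,0],[0,0,0,0,-0.12,0],[0,0,0,0,-0.12,0],[0,0,0,0,-0.12,0],[0,0,0,0,-0.12,0],[0,0,0,0,0,0]]' ; sed -i "s/np.pi+ry\]/ry]/; s/round(s\['tcp_rot'\]\[2\]-np.pi+2\*np.pi,3)if s\['tcp_rot'\]\[2\]<0 else round(s\['tcp_rot'\]\[2\]-np.pi,3)/round(s['tcp_rot'][2],3)/" go.py; python3 go.py .5005 -.0280 .10 -.285
```

```text
t: 10.88
tcp_pos: [0.4983, -0.0249, 0.1134]
tcp_rot: [-1.55, 0.008, -0.517]
contact_force: [-0.9, 0.8, -0.3]
finger_gap: 0.0849
t 10.88 pos [ 0.4983 -0.0249  0.1134] rackyaw -0.517 gap 0.0849 F [-0.9  0.8 -0.3]
shift cm [ 0.35  1.34 -0.19] norm 1.4 rot [-0.021 -0.232 -0.006]
```

```bash
python3 -m jog '[[0.3,1.2,-0.2,-0.021,-0.115,-0.006],[0,0,0,0,-0.11,0],[0,0,0,0,0,0]]' >/dev/null; python3 go.py .5005 -.0280 .013 -.285; python3 - <<'E'
from h import *
a=bot.read_camera('side')[90:240,270:420,::-1]
cv2.imwrite('pics/side16.png',cv2.resize(cv2.convertScaleAbs(a,alpha=2,beta=0),None,fx=4,fy=4,interpolation=cv2.INTER_CUBIC))
E
```

```text
t 11.13 pos [ 0.5004 -0.0272  0.1014] rackyaw -0.293 gap 0.0849 F [ 0.2  0.3 -0.4]
shift cm [ 0.04  8.84 -0.07] norm 8.84 rot [ 0.001 -0.008 -0.   ]
```

View pics/side16.png

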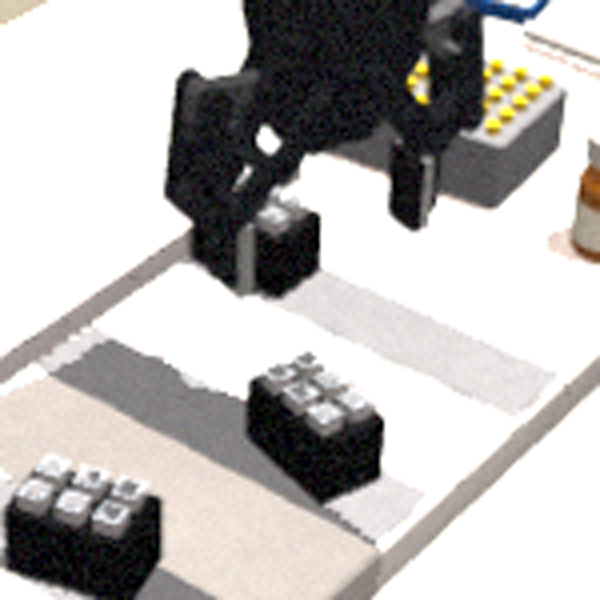

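```bash
python3 -m jog '[[0,2.5,0,0,0,0],[0,2.5,-0.05,0,0,0],[0,0,0,0,0,0]]' >/dev/null; python3 go.py .5005 -.0280 .013 -.285; python3 - <<'E'
from h import *
a=bot.read_camera('side')[140:220,320:400,::-1]
cv2.imwrite('pics/side17.png',cv2.resize(cv2.convertScaleAbs(a,alpha=2.5,beta=20),None,fx=7,fy=7,interpolation=cv2.INTER_CUBIC))
E
```

```text
t 11.43 pos [ 0.5015 -0.0274  0.0515] rackyaw -0.317 gap 0.0846 F [-0.4  0.2 -1. ]
shift cm [-0.09  3.85 -0.09] norm 3.86 rot [-0.    -0.032  0.004]
```

View pics/side17.png

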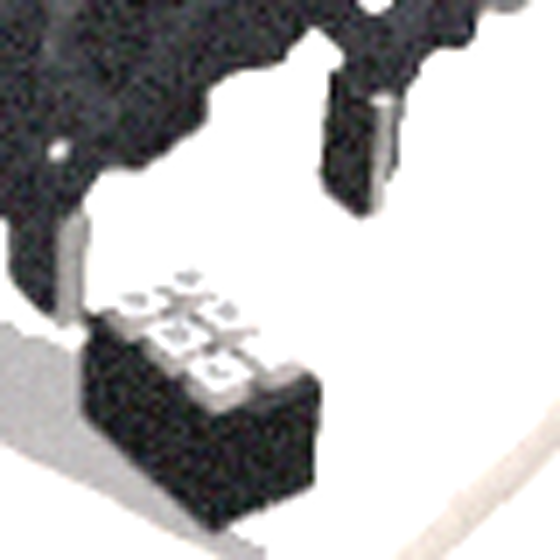

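```bash
python3 -m jog '[[-0.1,1.9,-0.1,0,-0.032,0],[0,1.9,0,0,0,0],[0,0,0,0,0,0]]' 8.5 >/dev/null; python3 go.py .5005 -.0280 .013 -.285; python3 -m jog '[[0,0,0,0,0,0],[0,0,0,0,0,0],[0,0,0,0,0,0],[0,0,0,0,0,0],[0,0,0,0,0,0],[0,0,0,0,0,0],[0,0,0,0,0,0]]' 3.0; python3 go.py .6233 -.0166 .015 .017
```

```text
t 11.73 pos [ 0.5036 -0.0285  0.0187] rackyaw -0.294 gap 0.0845 F [-0.5  0.7  0. ]
shift cm [-0.32  0.57 -0.04] norm 0.66 rot [-0.001 -0.009  0.01 ]
t: 12.32
tcp_pos: [0.5072, -0.0291, 0.0263]
tcp_rot: [-1.569, -0.018, -0.3]
contact_force: [0.2, -0.3, -0.9]
finger_gap: 0.0343
t 12.32 pos [ 0.5072 -0.0291  0.0263] rackyaw -0.3 gap 0.0343 F [ 0.2 -0.3 -0.9]
shift cm [10.7   1.33  4.62] norm 11.73 rot [ 0.001 -0.317  0.018]
```

```bash
python3 - <<'E'
from h import *
print(bot.sense()['joint_pos'])
a=bot.read_camera('side')[140:220,310:390,::-1]
cv2.imwrite('pics/side18.png',cv2.resize(cv2.convertScaleAbs(a,alpha=2.5,beta=20),None,fx=7,fy=7,interpolation=cv2.INTER_CUBIC))
E
```

```text
[-2.22850861e-01  2.95403232e-01 -4.07191130e-01  8.49991726e-01
  3.88218909e-04  7.71967463e-02]
```

View pics/side18.png

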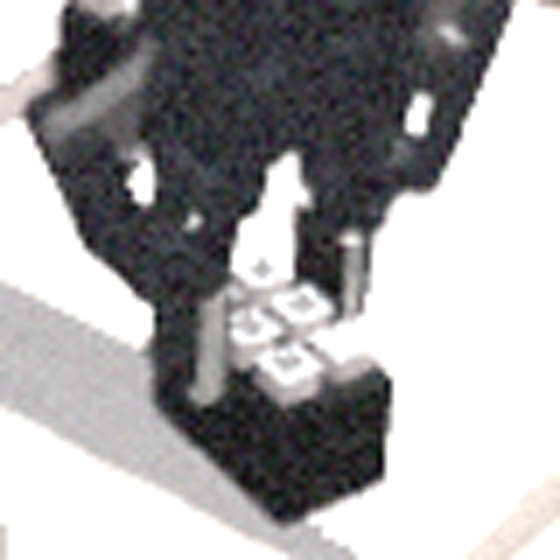

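```bash
python3 -m jog '[[0,0,0,0,-0.08,0],[0,0,0,0,-0.08,0]]'; python3 -m jog '[[0,0,0,0,-0.08,0],[0,0,0,0,-0.08,0]]';python3 go.py .6133 -.0168 .024 .017;python3 - <<'E'
from h import *
a=bot.read_camera('side')[140:220,310:390,::-1]
cv2.imwrite('pics/side19.png',cv2.resize(cv2.convertScaleAbs(a,alpha=2.5,beta=20),None,fx=7,fy=7,interpolation=cv2.INTER_CUBIC))
E
```

```text
t: 12.53
tcp_pos: [0.507, -0.0291, 0.0262]
tcp_rot: [-1.572, -0.018, -0.138]
contact_force: [-0.1, 0.6, -0.6]
finger_gap: 0.0343
t: 12.7
tcp_pos: [0.5067, -0.029, 0.026]
tcp_rot: [-1.575, -0.017, 0.03]
contact_force: [-0.7, -0.3, -0.9]
finger_gap: 0.0344
t 12.7 pos [ 0.5067 -0.029   0.026 ] rackyaw 0.03 gap 0.0344 F [-0.7 -0.3 -0.9]
shift cm [10.69  0.38  0.9 ] norm 10.73 rot [0.004 0.013 0.017]
```

View pics/side19.png

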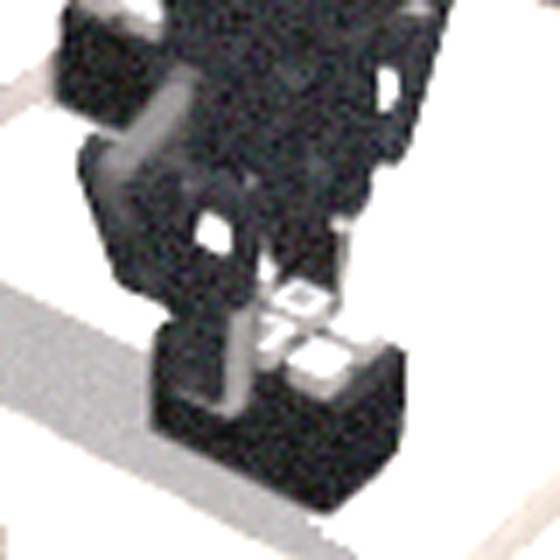

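```bash
python3 -m jog '[[1.5,0,0.13,0,0.013,0],[1.5,0,0.13,0,0,0],[1.5,0,0.13,0,0,0]]'; python3 -m jog '[[1.5,0,0.13,0,0,0],[1.5,0,0.13,0,0,0],[1.5,0,0.13,0,0,0],[0,0,0,0,0,0]]';python3 go.py .6233 -.0166 .024 .017;python3 - <<'E'
from h import *
a=bot.read_camera('side')[110:230,260:380,::-1]
cv2.imwrite('pics/side20.png',cv2.resize(cv2.convertScaleAbs(a,alpha=2.5,beta=20),None,fx=5,fy=5,interpolation=cv2.INTER_CUBIC))
E
```

```text
t: 13.0
tcp_pos: [0.5495, -0.0236, 0.0265]
tcp_rot: [-1.574, -0.014, 0.017]
contact_force: [-0.7, -0.2, -1.1]
finger_gap: 0.0344
t: 13.33
tcp_pos: [0.5984, -0.0187, 0.0265]
tcp_rot: [-1.574, -0.014, 0.008]
contact_force: [0.2, -0.0, -1.8]
finger_gap: 0.0344
t 13.33 pos [ 0.5984 -0.0187  0.0265] rackyaw 0.008 gap 0.0344 F [ 0.2 -0.  -1.8]
shift cm [2.49 0.28 0.19] norm 2.51 rot [ 0.003 -0.009  0.014]
```

View pics/side20.png

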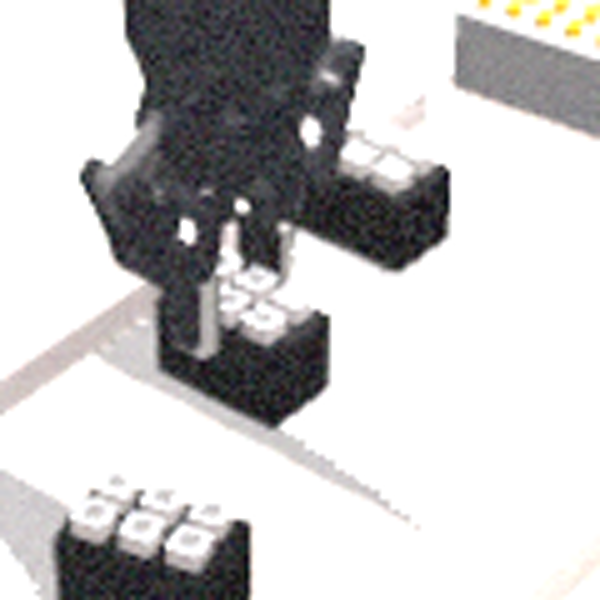

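```bash
python3 -m jog '[[0.8,0.15,0.1,0,0,0.01],[0.8,0,0.1,0,0,0],[0.5,0,0,0,0,0],[0,0,0,0,0,0]]';python3 -m jog '[[0.4,0,0,0,0,0],[0.4,0,0,0,0,0],[0,0,0,0,0,0]]';python3 go.py .6290 -.0166 .024 .017;python3 - <<'E'
from h import *
a=bot.read_camera('side')[110:230,260:380,::-1]
cv2.imwrite('pics/side21.png',cv2.resize(cv2.convertScaleAbs(a,alpha=2,beta=0),None,fx=5,fy=5,interpolation=cv2.INTER_CUBIC))
E
```

```text
t: 13.72
tcp_pos: [0.6148, -0.0165, 0.0249]
tcp_rot: [-1.574, 0.002, 0.003]
contact_force: [0.4, -1.5, -0.0]
finger_gap: 0.0346
t: 13.97
tcp_pos: [0.6219, -0.0166, 0.025]
tcp_rot: [-1.574, 0.003, 0.002]
contact_force: [0.9, 0.4, -1.1]
finger_gap: 0.0345
t 13.97 pos [ 0.6219 -0.0166  0.025 ] rackyaw 0.002 gap 0.0345 F [ 0.9  0.4 -1.1]
shift cm [ 0.71  0.1  -0.  ] norm 0.72 rot [ 0.003 -0.015 -0.003]
```

View pics/side21.png

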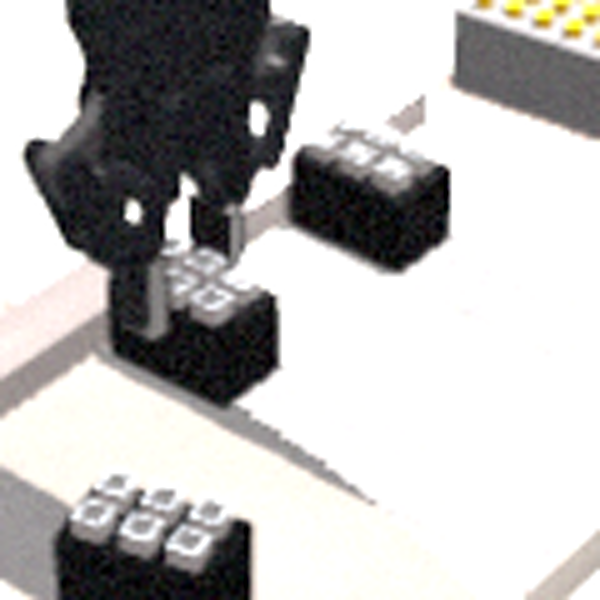

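```bash
python3 -m jog '[[0.4,0.05,0,0,-0.015,0],[0.4,0,0,0,0,0],[0,0,0,0,0,0]]';python3 -m jog '[[0.3,0,0,0,0,0],[0,0,0,0,0,0]]';python3 - <<'E'
from h import *
a=bot.read_camera('side')[110:230,260:380,::-1]
cv2.imwrite('pics/side22.png',cv2.resize(cv2.convertScaleAbs(a,alpha=2,beta=0),None,fx=5,fy=5,interpolation=cv2.INTER_CUBIC))
E
```

```text
t: 14.27
tcp_pos: [0.6244, -0.0166, 0.0252]
tcp_rot: [-1.574, 0.012, 0.018]
contact_force: [2.2, 0.5, 0.5]
finger_gap: 0.0341
t: 14.43
tcp_pos: [0.6246, -0.0165, 0.0253]
tcp_rot: [-1.574, 0.018, 0.019]
contact_force: [1.2, 0.5, -0.3]
finger_gap: 0.0342
```

View pics/side22.png

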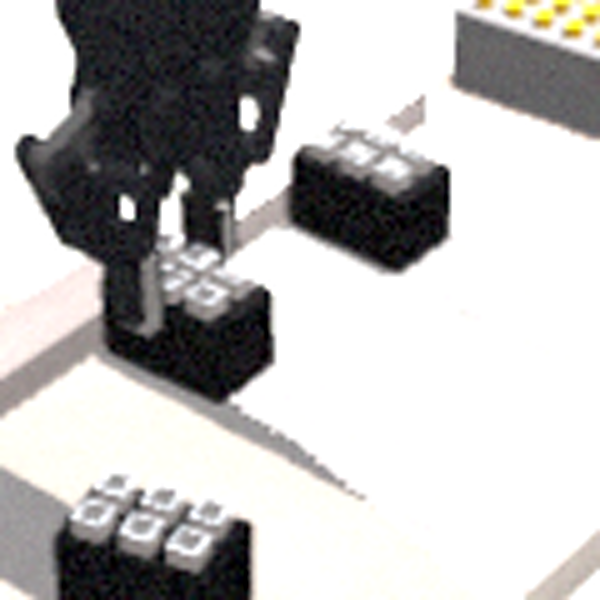

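```bash
python3 -m jog '[[0,0,0,0,0,0],[0,0,0,0,0,0],[0,0,0,0,0,0],[0,0,0,0,0,0],[0,0,0,0,0,0]]' 8.5 >/dev/null; python3 -m jog '[[0,-2,0,0,0,0],[0,-3,0,0,0,0],[0,-3,0,0,0,0],[0,-1.5,0,0,0,0],[0,0,0,0,0,0]]'; python3 go.py .5331 .0943 .11 .278
```

```text
t: 15.32
tcp_pos: [0.6269, -0.016, 0.1215]
tcp_rot: [-1.573, 0.019, 0.02]
contact_force: [-0.5, 0.7, 0.6]
finger_gap: 0.085
t 15.32 pos [ 0.6269 -0.016   0.1215] rackyaw 0.02 gap 0.085 F [-0.5  0.7  0.6]
shift cm [-9.13  1.3  11.22] norm 14.52 rot [-0.    -0.258 -0.019]
```

```bash
python3 -m jog '[[-2.3,0,2.8,0,0,-0.019],[-2.3,0,2.8,0,0,0],[-2.3,0,2.8,0,0,0],[-2.2,0,2.8,0,0,0],[0,0,0,0,-0.086,0],[0,0,0,0,-0.086,0],[0,0,0,0,-0.086,0],[0,0,0,0,0,0]]' >/dev/null; python3 go.py .5331 .0943 .10 .278
```

```text
t 15.98 pos [0.5281 0.0982 0.1149] rackyaw 0.287 gap 0.0851 F [ 0.7 -1.7 -0. ]
shift cm [ 0.37  1.49 -0.52] norm 1.62 rot [ 0.002  0.009 -0.002]
```

```bash
python3 -m jog '[[0.4,2.0,-0.5,0,0.009,0],[0,2.0,0,0,0,0],[0,2.0,0,0,0,0],[0,0,0,0,0,0]]' >/dev/null; python3 go.py .5331 .0943 .013 .278; python3 - <<'E'
from h import *
a=bot.read_camera('side')[160:250,250:340,::-1]
cv2.imwrite('pics/side23.png',cv2.resize(cv2.convertScaleAbs(a,alpha=2.2,beta=20),None,fx=6,fy=6,interpolation=cv2.INTER_CUBIC))
E
```

```text
t 16.32 pos [0.5337 0.0943 0.0516] rackyaw 0.267 gap 0.0848 F [-0.4 -0.3  0.7]
shift cm [-0.06  3.86  0.02] norm 3.87 rot [ 0.002 -0.011 -0.   ]
```

View pics/side23.png

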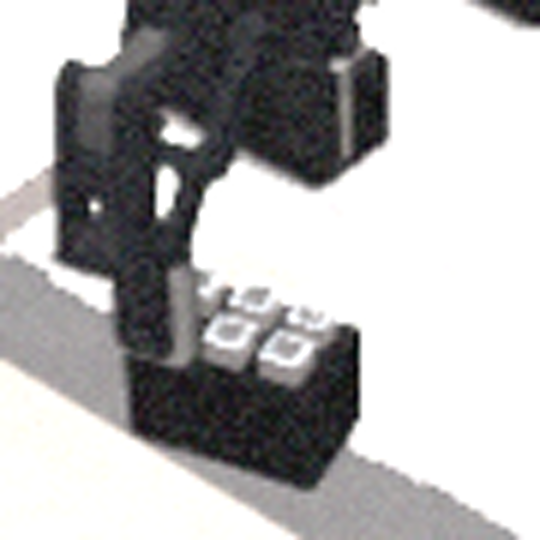

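```bash
python3 -m jog '[[-0.6,1.9,0,0,-0.011,0],[0,2.0,0,0,0,0],[0,0,0,0,0,0]]' >/dev/null; python3 go.py .5331 .0943 .013 .278; python3 - <<'E'
from h import *
a=bot.read_camera('side')[160:250,250:340,::-1]
cv2.imwrite('pics/side24.png',cv2.resize(cv2.convertScaleAbs(a,alpha=2.2,beta=20),None,fx=6,fy=6,interpolation=cv2.INTER_CUBIC))
E
```

```text
t 16.62 pos [0.5306 0.0924 0.0159] rackyaw 0.273 gap 0.0851 F [-0.4 -0.4 -1.2]
shift cm [0.29 0.29 0.12] norm 0.43 rot [ 0.003 -0.005  0.005]
```

View pics/side24.png

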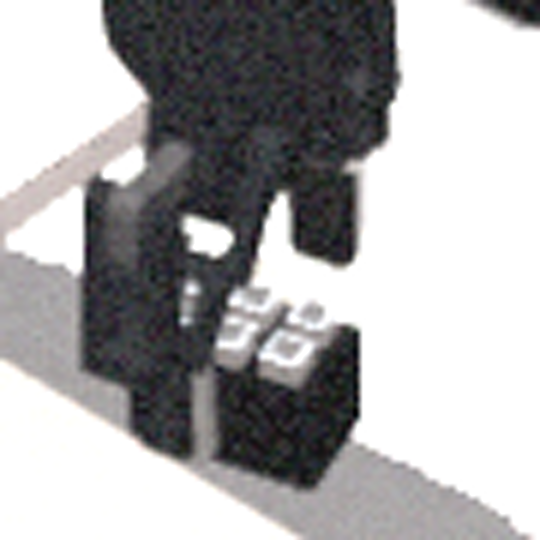

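```bash
python3 -m jog '[[-0.8,0.2,0.1,0,0,0],[0,0,0,0,0,0]]' >/dev/null; python3 -m jog '[[0,0,0,0,0,0],[0,0,0,0,0,0],[0,0,0,0,0,0],[0,0,0,0,0,0],[0,0,0,0,0,0],[0,0,0,0,0,0],[0,0,0,0,0,0]]' 3.0 ; python3 go.py .6113 .0984 .018 .017; python3 - <<'E'
from h import *
a=bot.read_camera('side')[160:250,250:340,::-1]
cv2.imwrite('pics/side25.png',cv2.resize(cv2.convertScaleAbs(a,alpha=2.2,beta=20),None,fx=6,fy=6,interpolation=cv2.INTER_CUBIC))
E
```

```text
t: 17.42
tcp_pos: [0.5262, 0.0913, 0.0225]
tcp_rot: [-1.577, -0.015, 0.271]
contact_force: [-0.4, 0.6, -1.8]
finger_gap: 0.0343
t 17.42 pos [0.5262 0.0913 0.0225] rackyaw 0.271 gap 0.0343 F [-0.4  0.6 -1.8]
shift cm [ 8.38  0.59 -1.59] norm 8.55 rot [0.004 0.254 0.016]
```

View pics/side25.png

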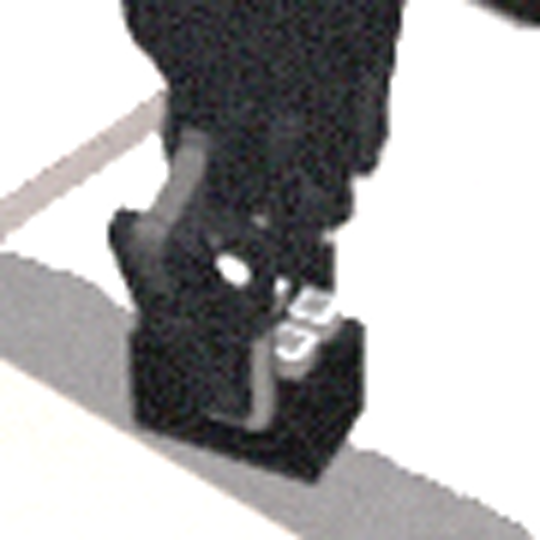

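```bash
python3 -m jog '[[0,0.1,0,0,0.084,0.008],[0,0,0,0,0.084,0.008],[0,0,0,0,0.084,0],[0,0,0,0,0,0]]'; python3 -m jog '[[1.4,0,0.1,0,0,0],[1.4,0,0.1,0,0,0],[1.4,0,0.1,0,0,0]]';  python3 go.py .6113 .0984 .022 .017
```

```text
t: 17.8
tcp_pos: [0.527, 0.0917, 0.0225]
tcp_rot: [-1.575, -0.002, 0.009]
contact_force: [-1.5, -0.2, 1.0]
finger_gap: 0.0344
t: 18.05
tcp_pos: [0.5666, 0.0953, 0.0226]
tcp_rot: [-1.575, 0.002, 0.017]
contact_force: [0.0, 0.1, 1.2]
finger_gap: 0.0348
t 18.05 pos [0.5666 0.0953 0.0226] rackyaw 0.017 gap 0.0348 F [0.  0.1 1.2]
shift cm [4.48 0.05 0.24] norm 4.48 rot [ 0.004  0.    -0.002]
```

```bash
python3 -m jog '[[1.4,0,0.08,0,0,0],[1.4,0,0.08,0,0,0],[1.0,0,0.08,0,0,0],[0.5,0,0,0,0,0],[0,0,0,0,0,0]]';  python3 go.py .6213 .0984 .022 .017;  python3 - <<'E'
from h import *
a=bot.read_camera('side')[130:250,210:330,::-1]
cv2.imwrite('pics/side26.png',cv2.resize(cv2.convertScaleAbs(a,alpha=2,beta=0),None,fx=5,fy=5,interpolation=cv2.INTER_CUBIC))
E
```

```text
t: 18.47
tcp_pos: [0.6083, 0.0986, 0.0225]
tcp_rot: [-1.576, 0.01, 0.032]
contact_force: [0.2, -1.1, 5.5]
finger_gap: 0.0346
t 18.47 pos [0.6083 0.0986 0.0225] rackyaw 0.032 gap 0.0346 F [ 0.2 -1.1  5.5]
shift cm [ 1.3   0.04 -0.06] norm 1.3 rot [ 0.005  0.015 -0.01 ]
```

View pics/side26.png

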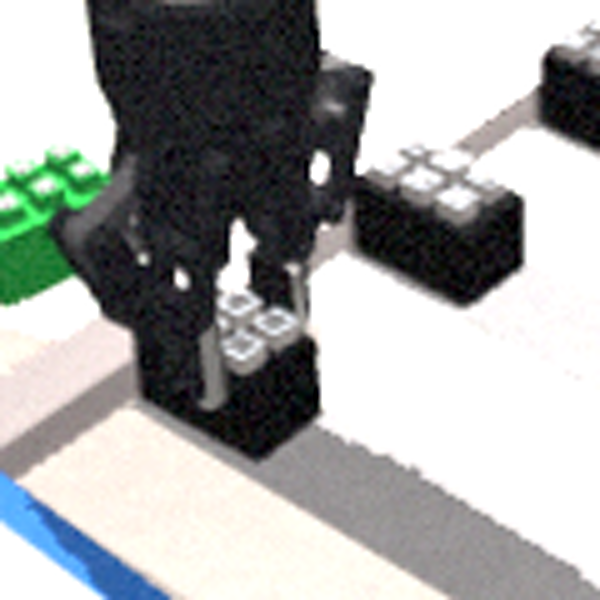

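```bash
python3 -m jog '[[0.5,-0.05,0,0,0.014,-0.008],[0.4,0,0,0,0,0],[0,0,0,0,0,0]]'; python3 -m jog '[[0.4,0,0,0,0,0],[0,0,0,0,0,0]]'; python3 go.py .6213 .0984 .022 .017
```

```text
t: 18.77
tcp_pos: [0.6078, 0.0988, 0.023]
tcp_rot: [-1.576, 0.018, 0.026]
contact_force: [3.3, -0.3, 2.4]
finger_gap: 0.0345
t: 18.93
tcp_pos: [0.6077, 0.0988, 0.0233]
tcp_rot: [-1.576, 0.025, 0.031]
contact_force: [2.0, -0.5, 0.9]
finger_gap: 0.0345
t 18.93 pos [0.6077 0.0988 0.0233] rackyaw 0.031 gap 0.0345 F [ 2.  -0.5  0.9]
shift cm [ 1.36  0.1  -0.08] norm 1.36 rot [ 0.006  0.014 -0.025]
```

```bash
python3 -m jog '[[0,0,0,0,0,0],[0,0,0,0,0,0],[0,0,0,0,0,0],[0,0,0,0,0,0],[0,0,0,0,0,0]]' 8.5 >/dev/null; python3 -m jog '[[0,-2,0,0,0,0],[0,-3,0,0,0,0],[0,-3,0,0,0,0],[0,-3,0,0,0,0]]'; python3 -m jog '[[0,0,4,0,0,0],[0,0,4,0,0,0],[0,0,4,0,0,0],[0,0,4,0,0,0],[-2,0,4,0,0,0],[-2,0,4,0,0,0],[-2,0,4,0,0,0],[0,0,0,0,0,0]]'; python3 - <<'E'
from h import *
for n in('top','side'): cv2.imwrite(f'pics/{n}30.png',bot.read_camera(n)[...,::-1])
E
```

```text
t: 19.68
tcp_pos: [0.6069, 0.0992, 0.1282]
tcp_rot: [-1.576, 0.039, 0.038]
contact_force: [1.4, 0.0, -0.4]
finger_gap: 0.0848
t: 20.35
tcp_pos: [0.5468, 0.3746, 0.1357]
tcp_rot: [-1.574, 0.025, 0.03]
contact_force: [0.4, -0.5, -0.4]
finger_gap: 0.0853
```

View pics/top30.png

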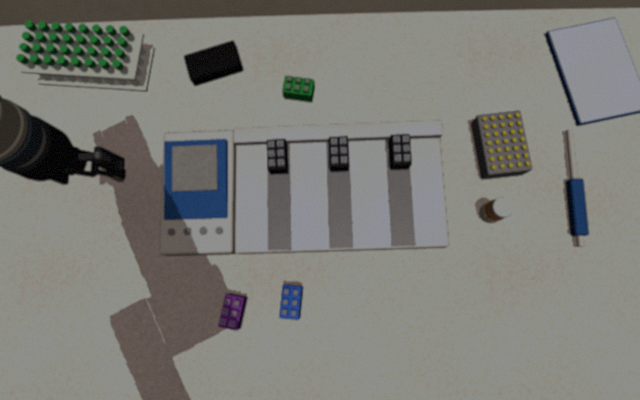

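View pics/side30.png

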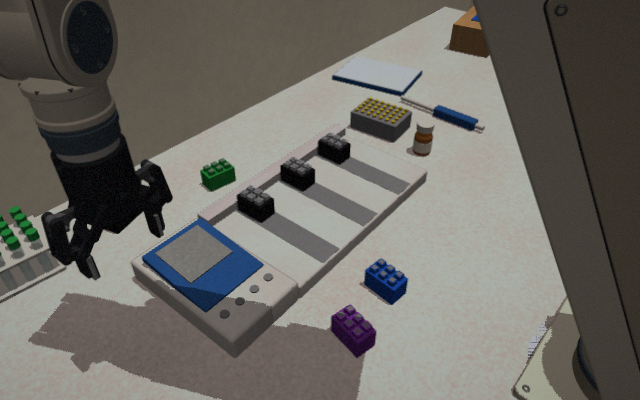

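```bash
python3 - <<'E'
import cv2
a=cv2.imread('pics/top30.png')[115:195,255:425];cv2.imwrite('pics/t31.png',cv2.resize(cv2.convertScaleAbs(a,alpha=2),None,fx=4.6,fy=4.6,interpolation=cv2.INTER_CUBIC))
a=cv2.imread('pics/side30.png')[125:245,220:370];cv2.imwrite('pics/s31.png',cv2.resize(cv2.convertScaleAbs(a,alpha=2),None,fx=5,fy=5,interpolation=cv2.INTER_CUBIC))
E
```

```text
(no output)
```

View pics/t31.png

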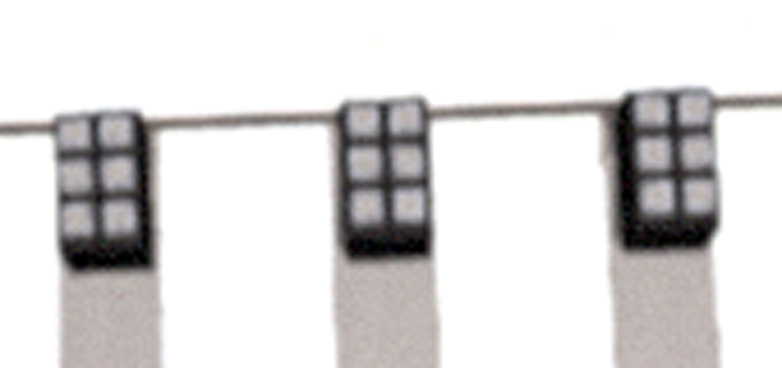

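View pics/s31.png

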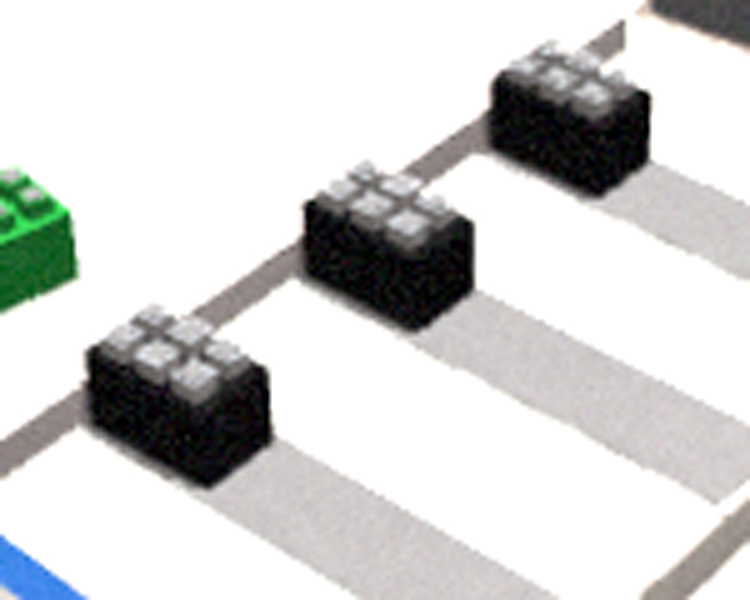

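```bash
python3 - <<'E'
from h import *
np.set_printoptions(precision=4,suppress=True)
T=lambda a:(np.array(a,float)+.5)/4.6-.5+[255,115]
S=lambda a:(np.array(a,float)+.5)/5-.5+[220,125]
o=np.array([.6533,-.0161]);th=.017;R=np.array([[np.cos(th),-np.sin(th)],[np.sin(th),np.cos(th)]])
ct=[[(74,133),(115,130),(76,174),(117,172),(78,218),(120,216)],[(363,121),(403,118),(365,162),(406,159),(366,206),(408,204)],[(651,110),(693,108),(654,153),(697,151),(657,197),(699,195)]]
cs=[[(153,318),(191,330),(226,350),(123,334),(157,354),(195,376)],[(363,174),(402,185),(431,206),(340,191),(374,203),(411,222)],[(549,50),(584,62),(618,78),(523,66),(557,75),(594,93)]]
ne=[[(72,267),(152,264)],[(348,257),(429,254)],[(626,247),(712,236)]]
for a,b,n in zip(ct,cs,ne):
    P=plane('top',T(a),.074)[:,:2];d=P[0]+P[1]-P[4]-P[5]
    Q=plane('side',S(b),.074)[:,:2].mean(0)
    print('top',R.T@(P.mean(0)-o),'yaw deg',np.degrees(np.arctan2(d[1],d[0])-th),'side',R.T@(Q-o),'triz',tri([T(a).mean(0)],[S(b).mean(0)])[0],'base near edge',((plane('top',T(n),.03)[:,:2]-o)@R)[:,0])
E
```

```text
top [-0.0348  0.1144] yaw deg 2.553555780932526 side [-0.0382  0.1176] triz [0.6173 0.0979 0.0701] base near edge [-0.0614 -0.0613]
top [-0.034  -0.0011] yaw deg 0.584579546461543 side [-0.0373  0.0024] triz [ 0.62   -0.0181  0.0701] base near edge [-0.0612 -0.0611]
top [-0.0344 -0.1164] yaw deg 0.15309420187500572 side [-0.0369 -0.1124] triz [ 0.6219 -0.1337  0.0702] base near edge [-0.061  -0.0575]
```

```bash
python3 -c "
from plant import bot
s=bot.sense();print(s['t'],s['joint_velocities']);print(bot.finish_job())"
```

```text
20.45 [-0.05351409 -0.00528581 -0.00408199 -0.00027578 -0.00846096 -0.01412721]
the job is handed in; nothing more can be done
None
```

All three black racks are back against the metal rail, one in each lane, and I handed the job in at t = 20.5 s. I gripped each rack across its width, squared it, slid it along the deck to the rail and let go. The arm then moved clear, and the look-alikes were not touched.

Last measurements, relative to rail_foot:

| Lane | y (mm), top view | Angle off lane | Centre x (mm), from cuvette tops | Near base edge x (mm) |
|---|---|---|---|---|
| Left | +114 | 2.6° | -35 | -61 |
| Middle | -1 | 0.6° | -34 | -61 |
| Right | -116 | 0.2° | -34 | -61 and -58 (ends of the edge) |

A near base edge at x = -61 puts the rack centre at about -31, which matches flush against the rail. Both camera views also show the racks touching it. The cuvette tops measure 70 mm high for all three, so they stand level.

**Checks that disagreed:**
- **Side camera:** it puts each rack about 3 mm farther from the rail and 3–4 mm to the left of the top view. It also reads cuvette heights 4 mm below the 74 mm in the description. All of these stay within tolerance.
- **Fingertip height:** the fingertips appeared about 24 mm higher than the reported TCP, so I set the grasp heights from the pictures instead.
- **Wrist force:** it stayed under 6 N at rail contact, so I judged contact from the TCP stopping and tilting, and from the pictures.
- **Wrist joint:** the last joint reached the end of its range before the second grasp, so I turned the gripper half round in the air.

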